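Screw a hose tail into a clamped manifold block, one flat past washer contact

TASK

Fit the brass hose tail into the threaded port of the manifold block in the vice: stand it in the port, screw it in clockwise until you feel it take up on the rubber washer down in the port, then turn it one flat of its hexagon (a sixth of a turn) further and stop. Do not force the thread or overtighten it, let go of it at the end, and leave the other things on the bench alone.

Things in the scene. Friction and masses are not known exactly. Their poses are not given: they have to be found in the camera images.
- hose_tail: Brass hose tail, 74 mm tall, 0.16 kg, upright on its nose. Origin: centre of the nose's flat end; z up through the barb. Core 25 mm diameter, thread on it (outside 30 mm) from z 2 to 17 mm, neck, collar 33 mm diameter z 26.5 to 32, hexagon z 32 to 50, barb 20 mm diameter z 50 to 74. Coarse right-hand two-start thread: clockwise from above it sinks 12 mm a turn, 2 mm a flat.
- hexagon (a point): Centre of the hose tail's hexagon (32 mm across flats, 18 mm high), 41 mm above the nose end, axes of the hose tail. Own x is square to one pair of flats, which carry a small dark punch mark each; the other pairs stand at 60 and 120 degrees. The lower ends of the two thread ribs lie toward own +x and -x. One flat = 60 degrees. Screwed home the hexagon's centre is 20 to 26 mm above the block.
- port (a point): Centre of the port's mouth in the block's flat top, 78 mm above the table; z up; dark punch marks beside it toward x and -x. Bore 32 mm; two thread ribs (26 mm inside them) start 3 mm down at the marks, running clockwise down 3/4 turn. With the hose tail's x (either end) 15 to 30 degrees anticlockwise of the port's x its nose goes 10 to 11 mm in, elsewhere less, down to 5; from there clockwise draws it in.
- block: Clamped aluminium block, 64 x 104 mm, 54 mm high; origin on the table under its middle, port 18 mm from it toward -y; axes of the port. Deep in the port lies a springy rubber washer, met 50 to 210 degrees after the thread takes hold (differs each time, not seen). Squeeze: 10 N a mm, about 16 N at one flat. Turning torque, read at rest: below 0.04 N m before, then about 0.12 more per radian turned.
- vice: Grey drill-press vice that holds the block, fixed to the table; origin on the table under the block's middle, same axes; its screw and T-handle point to -x (reach 150 mm, 65 mm high). Jaws 84 mm wide, top 64 mm above the table, 14 mm below the block's top.
- grease_tin_1: Bystander: round grease tin, 68 mm diameter, 60 mm high; origin at the centre of its underside.
- injector_1: Bystander: fuel injector lying on the table, 62 x 123 x 23 mm; origin at the centre of its underside.
- pliers_1: Bystander: pliers lying on the table, 68 x 162 x 15 mm; origin at the centre of their underside.

How it is judged:
By the outcome, as a careful person would: the job done as asked, in the order asked, and still so for the second after the job is handed in, with the robot touching nothing.
It also fails if it takes over 72 s, if anything falls off the work surface, if the arm or the gripper's body presses on something with over 40 N, if the wrist force passes 120 N, or if a joint passes its speed limit or range.

ROBOT

A 6-joint arm with a two-finger parallel gripper is mounted at the origin on a cart in front of the work surface, level with it; the furniture and walls round the work are solid. World frame = base frame: x ahead of the robot, y to its left, z up, the work surface at z = 0. Lengths are in mm, angles in rad, forces in N, time in s.
With the tool pointing down it reaches from about 350 to 875 mm from the base axis. Payload 4.2 kg.
Tool frame: the origin (TCP) lies midway between the tips of the shut fingers; the grasp point (between the pads) lies 19 mm behind it (arm.grip_point_offset is the z of the grasp point in the tool frame, in mm); z points along the fingers, x is the direction in which the jaws open and shut, and the axes are right-handed (so a half turn about z gives the same grasp; the last joint's range is limited). The gripper opens to 85 mm and grips with 20 to 120 N. Pads are 22 mm wide; open, the fingers measure 114 mm over their backs; the gripper's body (76 mm by 85 mm) begins 54 mm behind the grasp point. The pads swing forward as they close: fully open they stand 13 mm farther back than shut.
Start: joints at [-0.856, 0.385, 0.008, 0, -1.194, -0.259], TCP at [275.124, -561.165, 231.312] pointing down, gripper open.
Joint ranges: [-3.14, 3.14], [-1.21, 2.06], [-1.07, 1.41], [-3.16, 2.05], [-2.99, -0.16], [-3.1, 3.1]. Speed limits (rad/s): [2.79, 2.79, 3.14, 3.14, 3.14, 3.14].

INTERFACE

Orientations are given as a unit quaternion [x, y, z, w].
In Python, from bench import arm gives the robot as it stands.
- The arm moves only by the shell command python3 -m jog 'ROWS'. ROWS is JSON, a list of rows, each an object of numbers: "hand": the finger opening in mm, from 0 to 85.4; "dx", "dy", "dz": the shift along the tool's x, y, z in mm; "rx", "ry", "rz": the turn, a rotation vector about the tool's x, y, z in rad. A call has 1 to 5 rows; each row shifts and turns the commanded pose from where the row before left it, along the tool's axes as they then stand; what a row does not reach is not made up. A row lasts 1/12 s, in which the tool goes at most 41.7 mm and 7.16 degrees, less where a joint would pass 70% of its speed; a pose out of reach is approached as far as the arm can. A call with a gripper value outside its range is refused whole. The fingers move at their own pace and stop on an object; the grip force is fixed at half the most. Time passes only in rows, so rows that do not move let the fingers close. It gives the time, the measured TCP pose, the force and the opening at its end, in the units of the state.
- arm.read_state(): the state, without advancing time (a new reading comes with each control period).
- arm.get_image(name): name is "scene" or "top" or "wrist"; returns a dict with "img" (420x560x3 uint8, red, green, blue), "depth" (420x560 float32, mm along the optical axis (not along the pixel's ray), 0 where there is no reading), "intrinsics" (3x3 intrinsics, pixels), "dist" ([k1, k2, p1, p2, k3] as OpenCV has them; the pictures are not rectified), "R" (3x3) and "t" (3): a world point X has camera coordinates R X + t; the wrist camera has in their place "T_tool_cam" (4x4, takes a point from camera to tool coordinates, whose origin is the TCP and whose axes are the tool frame's). Camera axes: x right, y down, z forward; pixel columns grow to the right and rows downward; lengths in mm; the calibration is good to about 2 mm. A picture is of the moment at which its call begins: read the wrist's pose just before it.
- arm.job_done(): hands the job in, once; it reports no verdict.
The state is a dict: "clock": time; "joints": joint angles; "joint_vel": joint speeds; "joint_efforts": joint torques, N m; "position": TCP position; "ee_rot": TCP orientation; "contact_force": force on the tool from outside, world axes, zero at the start; "wrist_torque": the same for the moment, N m; "gripper_width": finger opening in mm.
Only numpy, scipy, OpenCV 4.12 (cv2) and the standard library are available. Lean on these libraries where they do the work, as an engineer would, in place of code of your own. Each camera call takes 0.05 s, during which the arm holds its last target.

## Working session

There is one attempt and no reset: what is moved stays moved. The work goes in short steps, Python scripts to look and compute and a shell command to move; the robot and the scene stay as the last step left them, time stands still between calls to the robot, and variables do not carry over. Pictures are saved under pics/ and viewed, and the job is handed in when it is done.

```bash
ls; mkdir -p pics; cat > h.py <<'E'
import numpy as np, cv2
from bench import arm
from scipy.spatial.transform import Rotation as Ro
def snap(n,fn):
    s=arm.read_state(); d=arm.get_image(n)
    cv2.imwrite('pics/'+fn+'.png',d['img'][:,:,::-1])
    if 'R' not in d:
        T=np.eye(4);T[:3,:3]=Ro.from_quat(s['ee_rot']).as_matrix();T[:3,3]=s['position']
        M=np.linalg.inv(T@np.array(d['T_tool_cam'])); d['R']=M[:3,:3]; d['t']=M[:3,3]
    np.savez('pics/'+fn+'.npz',**{k:np.array(v) for k,v in d.items()})
    return d
def ray(d,uv):
    p=cv2.undistortPoints(np.array(uv,float).reshape(-1,1,2),np.array(d['intrinsics']),np.array(d['dist'])).reshape(-1,2)
    R=np.array(d['R']);t=np.array(d['t']).ravel()
    dirs=np.c_[p,np.ones(len(p))]@R
    return -R.T@t,dirs
def onz(d,uv,z):
    o,r=ray(d,uv); return o+r*((z-o[2])/r[:,2])[:,None]
def proj(d,X):
    R=np.array(d['R']);t=np.array(d['t']).ravel()
    return cv2.projectPoints(np.array(X,float).reshape(-1,1,3),cv2.Rodrigues(R)[0],t,np.array(d['intrinsics']),np.array(d['dist']))[0].reshape(-1,2)
def load(fn): return dict(np.load('pics/'+fn+'.npz'))
E
python3 - <<'E'
from h import *
print(arm.read_state())
for n in ['scene','top','wrist']:
    d=snap(n,n+'0'); print(n,d['intrinsics'],-np.array(d['R']).T@np.array(d['t']).ravel())
E
```

```text
pics
{'clock': 0.0, 'joints': array([-8.56419530e-01,  3.85552676e-01,  6.63031552e-03, -4.89934645e-04,
       -1.19403708e+00, -2.58581506e-01]), 'joint_vel': array([-0.00048884, -0.00064396, -0.00056889,  0.00106432, -0.0026942 ,
       -0.00061865]), 'joint_efforts': array([ 6.79536879e-05, -3.92289448e+01,  1.88398075e+01,  4.18609858e+00,
       -4.74452216e-03, -1.06429511e-05]), 'position': array([ 274.85189407, -560.66132484,  230.22705185]), 'ee_rot': array([ 5.29143205e-01,  8.48531819e-01,  5.36095956e-04, -9.66543592e-04]), 'contact_force': array([-0.32302826,  0.63341786,  0.63833422]), 'wrist_torque': array([-0.02003437, -0.0180305 ,  0.06780846]), 'gripper_width': 85.44599151860385}
scene [[473.28488885   0.         274.3515317 ]
 [  0.         473.28488885 202.12804759]
 [  0.           0.           1.        ]] [-483.97833266 -465.77709915  696.31308202]
top [[476.29230925   0.         282.15634824]
 [  0.         476.29230925 207.07389133]
 [  0.           0.           1.        ]] [ 214.53016773   22.15271359 1301.27769975]
wrist [[363.88261636   0.         280.68266392]
 [  0.         363.88261636 204.65280052]
 [  0.           0.           1.        ]] [ 211.40841383 -592.37596722  373.43307108]
```

View pics/scene0.png

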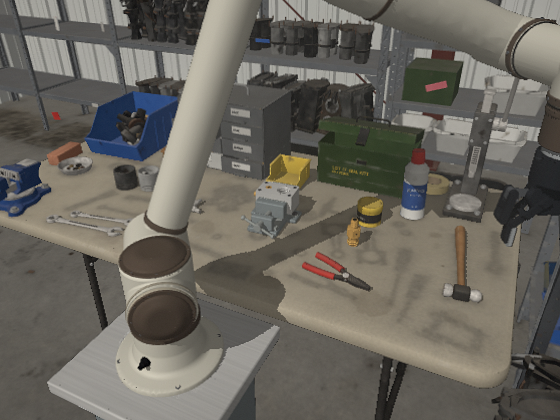

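View pics/top0.png

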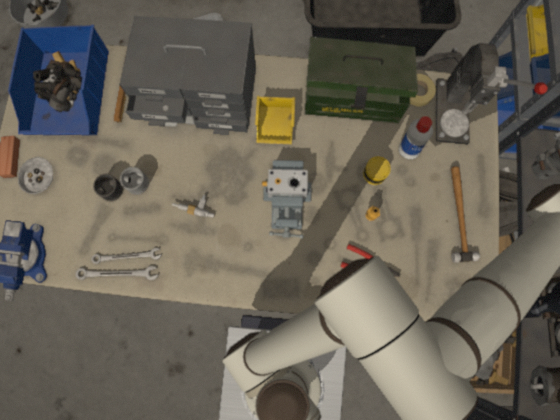

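View pics/wrist0.png

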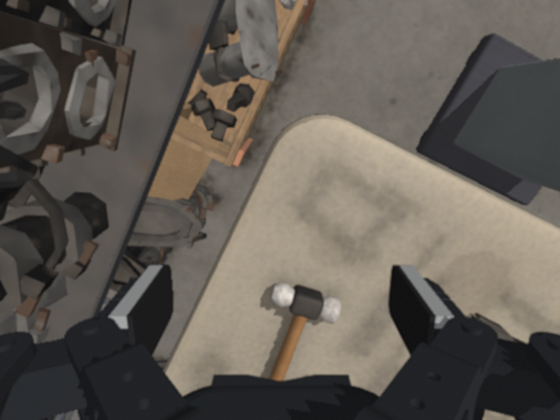

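The top view shows the hose tail at (374,213), with the tin above it at (376,170) and pliers below at (355,260). The block is at (288,183) and the dark port at (294,183).

```bash
python3 - <<'E'
from h import *
d=load('top0')
print(onz(d,[[374,213]],60),onz(d,[[376,168]],60),onz(d,[[294,183]],78),onz(d,[[267,169],[308,169],[309,194],[267,194],[285,235]],78))
im=d['img'][:,:,::-1]
a=cv2.resize(im[140:290,240:420],None,fx=4,fy=4,interpolation=cv2.INTER_CUBIC);cv2.imwrite('pics/topz.png',a)
d=load('scene0');im=d['img'][:,:,::-1]
a=cv2.resize(im[160:300,230:420],None,fx=4,fy=4,interpolation=cv2.INTER_CUBIC);cv2.imwrite('pics/scz.png',a)
E
```

```text
[[ 480.95849436 -199.16096133   60.        ]] [[ 606.4773024 -198.1011778   60.       ]] [[538.2023739  20.982004   78.       ]] [[569.94813207  96.22103053  78.        ]
 [580.26765668 -12.86049633  78.        ]
 [512.0451632  -21.12534655  78.        ]
 [501.61800284  89.29370374  78.        ]
 [397.27091243  31.85119513  78.        ]]
```

View pics/topz.png

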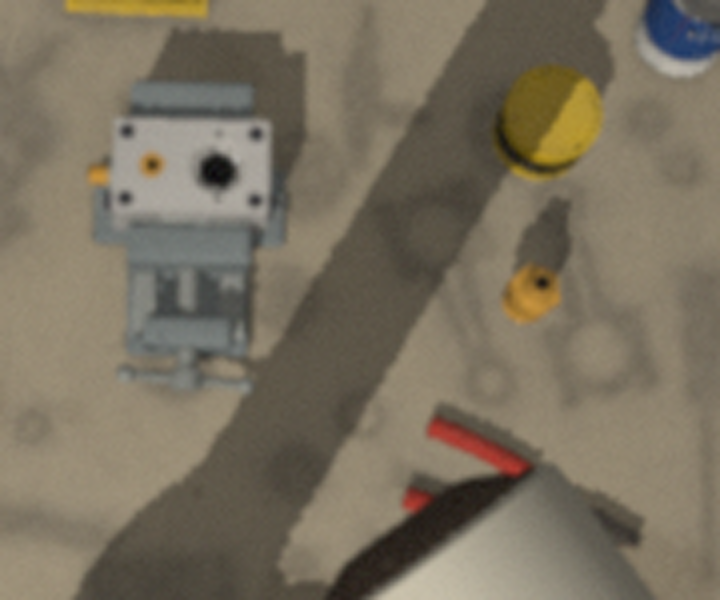

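View pics/scz.png

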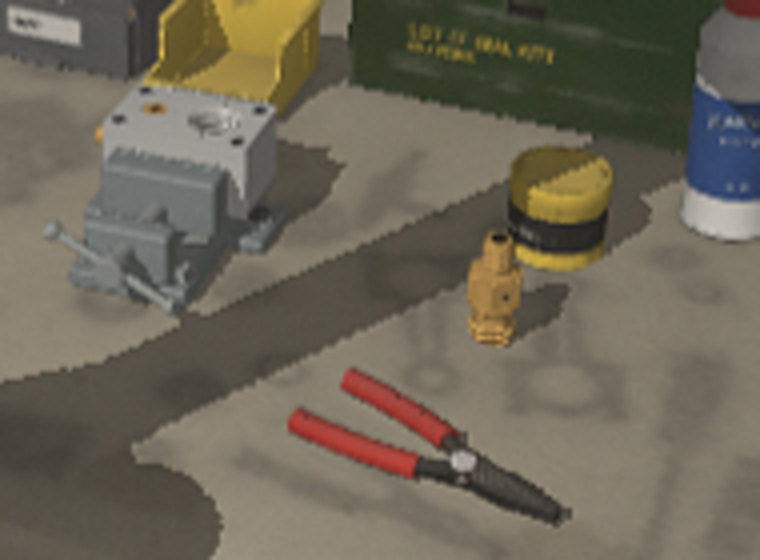

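```bash
python3 - <<'E'
from h import *
d=arm.get_image('wrist');print(np.round(d['T_tool_cam'],3), arm.grip_point_offset)
d=load('top0')
print(onz(d,[[375.3,210.75]],74),onz(d,[[294,182.75]],78), onz(d,[[294.7,173.2],[294.7,189]],78))
im=d['img'];hsv=cv2.cvtColor(im,cv2.COLOR_RGB2HSV)
p=proj(load('scene0'),[[470,-195,0],[470,-195,41],[470,-195,74]]);print(p)
E
```

```text
[[   1.      -0.      -0.      -0.205]
 [   0.       0.96     0.279  -70.963]
 [  -0.      -0.279    0.96  -143.123]
 [   0.       0.       0.       1.   ]] -18.700000000000003
[[ 484.33327906 -199.79010001   74.        ]] [[538.88542743  21.04266808  78.        ]] [[565.28214557  21.51115725  78.        ]
 [522.03340745  17.6853172   78.        ]]
[[347.38222103 247.36866696]
 [348.46954211 233.79716081]
 [349.37546335 222.52752148]]
```

```bash
python3 -m jog '[{"dx":19,"dy":29,"dz":2},{"dx":19,"dy":29,"dz":2},{"dx":19,"dy":29,"dz":2},{"dx":19,"dy":29,"dz":2},{"dx":19,"dy":29,"dz":2}]'; python3 -m jog '[{"dx":19,"dy":29,"dz":4},{"dx":19,"dy":29,"dz":4},{"dx":19,"dy":29,"dz":4},{"dx":19,"dy":29,"dz":4},{"dx":19,"dy":29,"dz":4}]'
```

```text
$[0]: bad value
$[0]: bad value
```

```bash
python3 -m jog '[{"hand":85,"dx":19,"dy":29,"dz":2,"rx":0,"ry":0,"rz":0},{"hand":85,"dx":19,"dy":29,"dz":2,"rx":0,"ry":0,"rz":0}]'; python3 -m jog '[{"hand":85,"dx":19,"dy":29,"dz":2}]'
```

```text
clock: 0.37
position: [309.9, -501.6, 226.4]
ee_rot: [0.531, 0.848, 0.0, -0.0]
contact_force: [1.0, 0.7, -0.3]
gripper_width: 84.9$[0]: bad value
```

```bash
python3 -m jog '[{"hand":85,"dx":19,"dy":29,"dz":2,"rx":0,"ry":0,"rz":0},{"hand":85,"dx":19,"dy":29,"dz":2,"rx":0,"ry":0,"rz":0},{"hand":85,"dx":19,"dy":29,"dz":2,"rx":0,"ry":0,"rz":0},{"hand":85,"dx":19,"dy":29,"dz":2,"rx":0,"ry":0,"rz":0},{"hand":85,"dx":19,"dy":29,"dz":2,"rx":0,"ry":0,"rz":0}]'; python3 -m jog '[{"hand":85,"dx":19,"dy":29,"dz":2,"rx":0,"ry":0,"rz":0},{"hand":85,"dx":19,"dy":29,"dz":2,"rx":0,"ry":0,"rz":0},{"hand":85,"dx":19,"dy":29,"dz":2,"rx":0,"ry":0,"rz":0},{"hand":85,"dx":19,"dy":29,"dz":2,"rx":0,"ry":0,"rz":0},{"hand":85,"dx":19,"dy":29,"dz":2,"rx":0,"ry":0,"rz":0}]';python3 -m jog '[{"hand":85,"dx":0,"dy":0,"dz":0,"rx":0,"ry":0,"rz":0},{"hand":85,"dx":0,"dy":0,"dz":0,"rx":0,"ry":0,"rz":0}]'
python3 - <<'E'
from h import *
snap('wrist','w1');print(arm.read_state()['joints'],arm.read_state()['position'])
E
```

```text
clock: 0.78
position: [399.3, -350.8, 217.2]
ee_rot: [0.529, 0.849, 0.0, -0.0]
contact_force: [0.8, -0.1, 0.0]
gripper_width: 84.7
clock: 1.2
position: [487.7, -201.6, 207.3]
ee_rot: [0.529, 0.849, 0.0, -0.0]
contact_force: [-0.2, -0.2, 0.7]
gripper_width: 85.0
clock: 1.37
position: [487.8, -201.7, 207.0]
ee_rot: [0.528, 0.849, -0.0, -0.0]
contact_force: [0.7, 0.1, 0.8]
gripper_width: 84.8
[-8.64752288e-02  2.40036391e-01 -2.66177272e-01 -1.61069184e-05
 -1.06531223e+00 -1.02690389e+00] [ 487.29976557 -202.63985839  207.08391372]
```

View pics/w1.png

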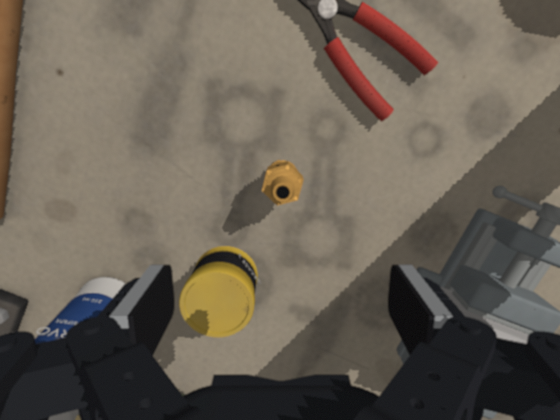

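Wrist view: hose tail at about (283,185), mark on the flat at its lower left.

```bash
python3 -m jog '[{"hand":85,"dx":0,"dy":0,"dz":30,"rx":0,"ry":0,"rz":0},{"hand":85,"dx":0,"dy":0,"dz":30,"rx":0,"ry":0,"rz":0},{"hand":85,"dx":0,"dy":0,"dz":0,"rx":0,"ry":0,"rz":0},{"hand":85,"dx":0,"dy":0,"dz":0,"rx":0,"ry":0,"rz":0}]'
python3 - <<'E'
from h import *
d=snap('wrist','w2');im=d['img'][:,:,::-1]
p=proj(d,[[484,-200,74],[484,-200,41],[484,-200,0]]);print(p)
cx,cy=p[0].astype(int)
x0,y0=cx-60,cy-60;print(x0,y0)
cv2.imwrite('pics/w2z.png',cv2.resize(im[y0:y0+120,x0:x0+120],None,fx=5,fy=5,interpolation=cv2.INTER_CUBIC))
E
```

```text
clock: 1.75
position: [485.9, -204.2, 146.6]
ee_rot: [0.53, 0.848, -0.001, -0.002]
contact_force: [0.6, -0.3, 1.0]
gripper_width: 85.2
[[288.30681462 218.19927039]
 [287.29800361 203.75821446]
 [286.34425711 190.09688927]]
228 158
```

View pics/w2z.png

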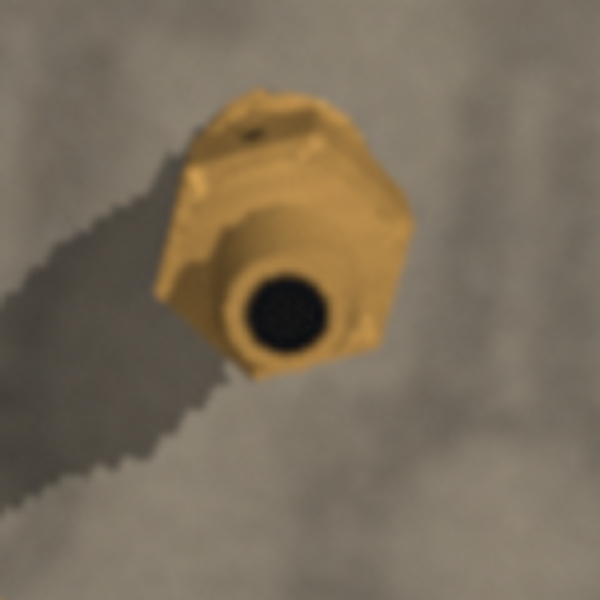

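```bash
python3 - <<'E'
from h import *
d=load('w2')
z=np.array([[188,165],[322,138],[412,218],[380,345],[255,378],[157,295],[287,313],[255,132]])
uv=(z+.5)/5-.5+[228,158]
P=onz(d,uv[:6],50);print(np.round(P,1),P.mean(0))
print('barb',onz(d,uv[6:7],74),'mark',onz(d,uv[7:],41))
c=P.mean(0)
a=np.degrees(np.arctan2(*(P-c)[:,1::-1].T));print(a,np.hypot(*(P-c)[:,:2].T))
# corner k at theta+30(+60k)
e=((a-30+30)%60)-30
e=np.degrees(np.angle(np.exp(1j*6*np.radians(a-30)).mean()))/6
print('flat normal mod60',e, 'mark dir',np.degrees(np.arctan2(*((P[0]+P[1])/2-c)[1::-1])))
# port
s=np.degrees
E
```

```text
[[ 480.  -218.9   50. ]
 [ 468.7 -204.2   50. ]
 [ 473.4 -188.1   50. ]
 [ 491.7 -183.7   50. ]
 [ 503.7 -197.3   50. ]
 [ 498.7 -214.8   50. ]] [ 486.0187998 -201.164859    50.       ]
barb [[ 486.08314176 -201.27440453   74.        ]] mark [[ 473.77660701 -211.84460856   41.        ]]
[-108.67567967 -170.0419641   134.18708909   72.09016317   12.44674034
  -47.18937519] [18.68780192 17.57150551 18.17207021 18.33281285 18.11260194 18.58834199]
flat normal mod60 -17.86325415113097 mark dir -138.312291970754
```

```bash
python3 -m jog '[{"hand":85,"dx":0,"dy":0,"dz":-30,"rx":0,"ry":0,"rz":0},{"hand":85,"dx":30,"dy":24,"dz":-10,"rx":0,"ry":0,"rz":0},{"hand":85,"dx":30,"dy":24,"dz":-10,"rx":0,"ry":0,"rz":0},{"hand":85,"dx":30,"dy":24,"dz":0,"rx":0,"ry":0,"rz":0},{"hand":85,"dx":30,"dy":24,"dz":0,"rx":0,"ry":0,"rz":0}]'; python3 -m jog '[{"hand":85,"dx":30,"dy":24,"dz":0,"rx":0,"ry":0,"rz":0},{"hand":85,"dx":29,"dy":24,"dz":0,"rx":0,"ry":0,"rz":0},{"hand":85,"dx":0,"dy":0,"dz":0,"rx":0,"ry":0,"rz":0},{"hand":85,"dx":0,"dy":0,"dz":0,"rx":0,"ry":0,"rz":0},{"hand":85,"dx":0,"dy":0,"dz":0,"rx":0,"ry":0,"rz":0}]'
python3 - <<'E'
from h import *
d=snap('wrist','w3');im=d['img'][:,:,::-1]
p=proj(d,[[539,21,78]]);print(p)
cx,cy=p[0].astype(int)
x0,y0=cx-60,cy-60;print(x0,y0)
cv2.imwrite('pics/w3z.png',cv2.resize(im[y0:y0+120,x0:x0+120],None,fx=5,fy=5,interpolation=cv2.INTER_CUBIC))
E
```

```text
clock: 2.22
position: [522.3, -52.3, 201.2]
ee_rot: [0.53, 0.848, 0.002, 0.003]
contact_force: [0.5, -0.3, 0.1]
gripper_width: 84.8
clock: 2.63
position: [538.3, 20.7, 198.9]
ee_rot: [0.529, 0.849, 0.001, 0.001]
contact_force: [0.0, -0.0, -0.7]
gripper_width: 84.6
[[281.07185895 198.05169088]]
221 138
```

View pics/w3z.png

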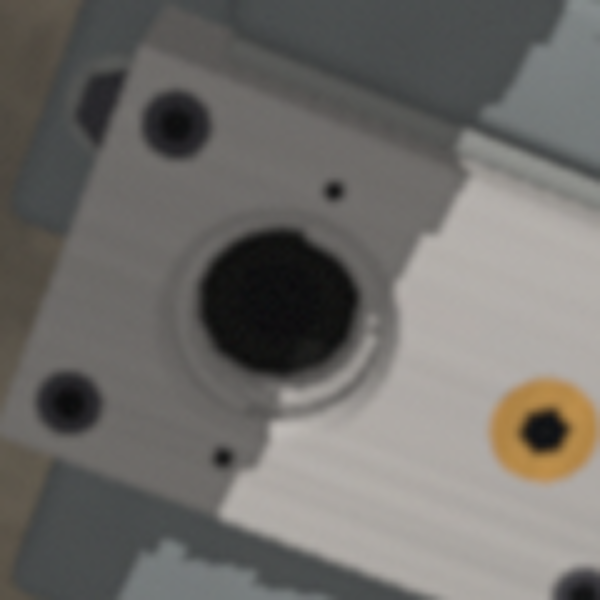

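View pics/w3.png

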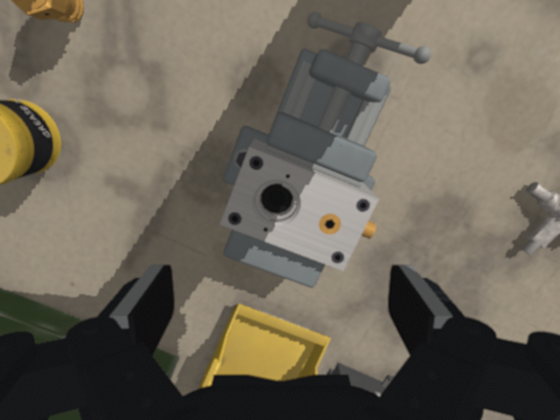

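```bash
python3 - <<'E'
from h import *
d=load('w3')
z=np.array([[333,190],[222,457],[176,125],[69,403],[287,314]])
uv=(z+.5)/5-.5+[221,138]
P=onz(d,uv,78);print(np.round(P,1))
for a,b in((0,1),(2,3)):
  v=P[a]-P[b];print((P[a]+P[b])/2,np.degrees(np.arctan2(v[1],v[0])),np.linalg.norm(v))
s=arm.read_state();print(s['joints'],s['position'],s['wrist_torque'])
E
```

```text
[[521.6  17.5  78. ]
 [566.6  20.8  78. ]
 [523.   -7.4  78. ]
 [569.   -4.   78. ]
 [541.7  19.7  78. ]]
[544.11578533  19.13060389  78.        ] -175.8608384581031 45.17867716139915
[546.01570501  -5.68740725  78.        ] -175.75440443163993 46.107201550870855
[ 3.38832319e-01  2.64113218e-01 -2.56058823e-01  3.67209634e-04
 -1.04871679e+00 -1.45488207e+00] [537.99430614  20.06804624 198.61620248] [-0.06746374  0.00770852 -0.004547  ]
```

```bash
python3 -m jog '[{"hand":85,"dx":-29.5,"dy":-24,"dz":0,"rx":0,"ry":0,"rz":0},{"hand":85,"dx":-29.5,"dy":-24,"dz":0,"rx":0,"ry":0,"rz":0},{"hand":85,"dx":-29.5,"dy":-24,"dz":0,"rx":0,"ry":0,"rz":0},{"hand":85,"dx":-29.5,"dy":-24,"dz":0,"rx":0,"ry":0,"rz":0},{"hand":85,"dx":-29.5,"dy":-24,"dz":0,"rx":0,"ry":0,"rz":0}]'; python3 -m jog '[{"hand":85,"dx":-29.5,"dy":-24,"dz":0,"rx":0,"ry":0,"rz":0},{"hand":85,"dx":0,"dy":0,"dz":10,"rx":0,"ry":0,"rz":-0.12},{"hand":85,"dx":0,"dy":0,"dz":10,"rx":0,"ry":0,"rz":-0.12},{"hand":85,"dx":0,"dy":0,"dz":10,"rx":0,"ry":0,"rz":-0.12},{"hand":85,"dx":0,"dy":0,"dz":10,"rx":0,"ry":0,"rz":-0.12}]'
for i in 1 2 3 4 5; do python3 -m jog '[{"hand":85,"dx":0,"dy":0,"dz":0,"rx":0,"ry":0,"rz":-0.12},{"hand":85,"dx":0,"dy":0,"dz":0,"rx":0,"ry":0,"rz":-0.12},{"hand":85,"dx":0,"dy":0,"dz":0,"rx":0,"ry":0,"rz":-0.12},{"hand":85,"dx":0,"dy":0,"dz":0,"rx":0,"ry":0,"rz":-0.12},{"hand":85,"dx":0,"dy":0,"dz":0,"rx":0,"ry":0,"rz":-0.12}]'; done
python3 -m jog '[{"hand":85,"dx":0,"dy":0,"dz":0,"rx":0,"ry":0,"rz":-0.12},{"hand":85,"dx":0,"dy":0,"dz":0,"rx":0,"ry":0,"rz":-0.12},{"hand":85,"dx":0,"dy":0,"dz":0,"rx":0,"ry":0,"rz":-0.12},{"hand":85,"dx":0,"dy":0,"dz":0,"rx":0,"ry":0,"rz":-0.104},{"hand":85,"dx":0,"dy":0,"dz":0,"rx":0,"ry":0,"rz":0}]'
python3 - <<'E'
from h import *
d=snap('wrist','w4');im=d['img'][:,:,::-1]
s=arm.read_state();print(s['joints'],s['position'],s['clock'])
R=Ro.from_quat(s['ee_rot']).as_matrix();print(R)
p=proj(d,[[486,-201,74]]);print(p)
cx,cy=p[0].astype(int)
x0,y0=cx-60,cy-60;print(x0,y0)
cv2.imwrite('pics/w4z.png',cv2.resize(im[y0:y0+120,x0:x0+120],None,fx=5,fy=5,interpolation=cv2.INTER_CUBIC))
E
```

```text
clock: 3.1
position: [493.7, -167.4, 198.2]
ee_rot: [0.53, 0.848, 0.0, 0.001]
contact_force: [-0.2, 0.1, 0.8]
gripper_width: 84.9
clock: 3.52
position: [485.5, -203.5, 157.7]
ee_rot: [0.311, 0.95, 0.0, 0.001]
contact_force: [-0.3, -1.1, 0.1]
gripper_width: 84.5
clock: 3.93
position: [485.7, -203.0, 158.0]
ee_rot: [0.016, 1.0, -0.0, 0.0]
contact_force: [-0.5, 0.4, -0.2]
gripper_width: 84.7
clock: 4.35
position: [485.7, -203.0, 158.0]
ee_rot: [-0.28, 0.96, -0.0, 0.0]
contact_force: [-0.5, -0.5, 0.2]
gripper_width: 85.2
clock: 4.77
position: [485.7, -203.0, 158.0]
ee_rot: [-0.552, 0.834, -0.0, 0.0]
contact_force: [-0.5, 0.3, 0.0]
gripper_width: 84.8
clock: 5.18
position: [485.7, -203.0, 158.1]
ee_rot: [0.773, -0.634, 0.0, -0.0]
contact_force: [0.1, -0.7, 0.0]
gripper_width: 85.2
clock: 5.6
position: [485.6, -203.0, 158.0]
ee_rot: [0.926, -0.377, 0.0, -0.0]
contact_force: [-1.3, 1.2, 0.8]
gripper_width: 85.2
clock: 6.02
position: [485.8, -202.9, 158.0]
ee_rot: [0.988, -0.156, 0.0, 0.0]
contact_force: [0.4, 0.9, 0.5]
gripper_width: 84.9
[-8.67685776e-02  2.86026183e-01 -3.39510041e-01  2.16664916e-04
 -9.44484758e-01  2.91129951e+00] [ 485.82536287 -202.71638063  157.90034184] 6.0667
[[ 9.50194868e-01 -3.11655482e-01  7.57226453e-04]
 [-3.11655388e-01 -9.50195170e-01 -2.42072569e-04]
 [ 7.94956161e-04 -5.97759139e-06 -9.99999684e-01]]
[[280.09507375 208.62305926]]
220 148
```

View pics/w4z.png

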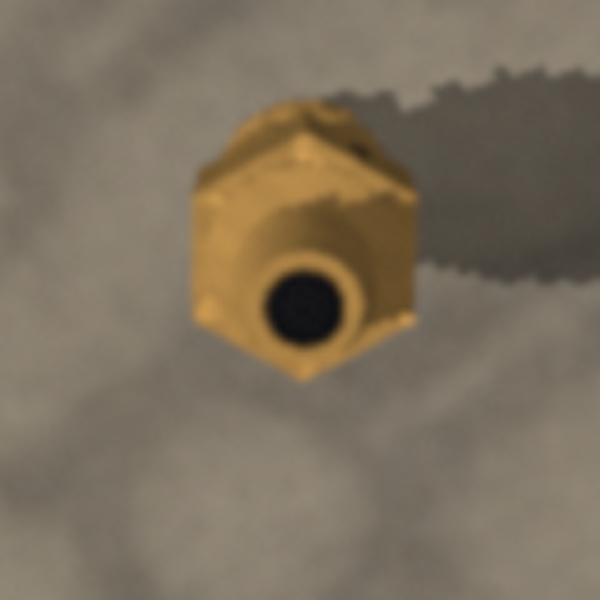

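```bash
python3 - <<'E'
from h import *
d=load('w4');s=arm.read_state()
z=np.array([[304,308],[193,195],[304,133],[418,195],[414,320],[304,377],[195,318]])
uv=(z+.5)/5-.5+[220,148]
b=onz(d,uv[:1],74);h=onz(d,uv[1:],50)
print(b,h.mean(0),np.round(h,1))
R=Ro.from_quat(s['ee_rot']).as_matrix()
for p in(b[0],h.mean(0)):print(R.T@(p-s['position']))
h-=h.mean(0);a=np.arctan2(h[:,1],h[:,0]);print(np.degrees(np.angle(np.exp(6j*(a-np.pi/6)).mean()))/6)
E
```

```text
[[ 486.06767186 -201.43530023   74.        ]] [ 486.24177205 -201.22142024   50.        ] [[ 474.  -187.6   50. ]
 [ 491.7 -184.    50. ]
 [ 504.3 -197.4   50. ]
 [ 498.4 -215.    50. ]
 [ 480.6 -218.4   50. ]
 [ 468.4 -204.9   50. ]]
[-0.23571194 -1.29229181 83.9001887 ]
[ -0.15601864  -1.54963536 107.90026117]
-18.20009598375525
```

```bash
python3 -m jog '[{"hand":85,"dx":-0.2,"dy":-1.4,"dz":30,"rx":0,"ry":0,"rz":0},{"hand":85,"dx":0,"dy":0,"dz":35,"rx":0,"ry":0,"rz":0},{"hand":85,"dx":0,"dy":0,"dz":30,"rx":0,"ry":0,"rz":0},{"hand":85,"dx":0,"dy":0,"dz":20,"rx":0,"ry":0,"rz":0},{"hand":85,"dx":0,"dy":0,"dz":10,"rx":0,"ry":0,"rz":0}]'; python3 -m jog '[{"hand":60,"dx":0,"dy":0,"dz":0,"rx":0,"ry":0,"rz":0},{"hand":45,"dx":0,"dy":0,"dz":0,"rx":0,"ry":0,"rz":0}]'
python3 -m jog '[{"hand":40,"dx":0,"dy":0,"dz":0,"rx":0,"ry":0,"rz":0},{"hand":40,"dx":0,"dy":0,"dz":0,"rx":0,"ry":0,"rz":0},{"hand":40,"dx":0,"dy":0,"dz":0,"rx":0,"ry":0,"rz":0}]'
python3 - <<'E'
from h import *
d=snap('wrist','w5');d=snap('scene','s5')
cv2.imwrite('pics/s5z.png',cv2.resize(d['img'][160:300,290:430,::-1],None,fx=4,fy=4,interpolation=cv2.INTER_CUBIC))
E
```

```text
clock: 6.48
position: [484.5, -200.5, 29.9]
ee_rot: [0.987, -0.158, -0.002, 0.0]
contact_force: [-0.7, -0.1, -0.6]
gripper_width: 84.9
clock: 6.65
position: [487.0, -200.6, 32.8]
ee_rot: [0.988, -0.156, 0.0, 0.0]
contact_force: [0.3, 0.4, 0.2]
gripper_width: 63.3
clock: 6.9
position: [487.5, -200.2, 33.7]
ee_rot: [0.988, -0.156, 0.001, -0.0]
contact_force: [-0.0, -0.1, 0.1]
gripper_width: 39.9
```

View pics/w5.png

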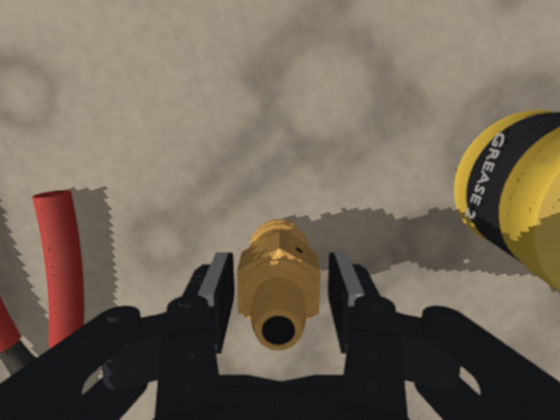

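View pics/s5z.png

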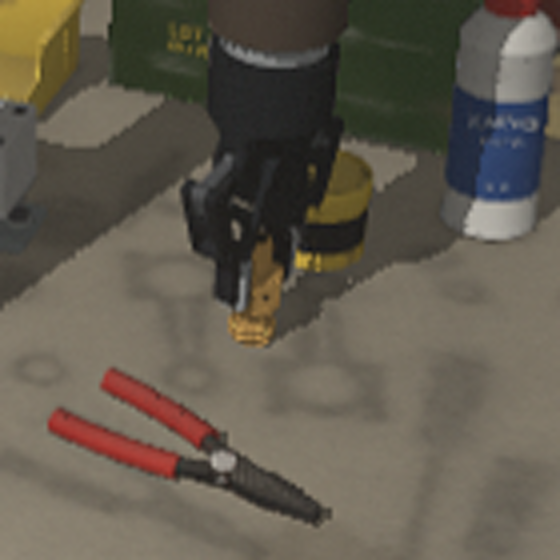

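```bash
python3 -m jog '[{"hand":30,"dx":0,"dy":0,"dz":0,"rx":0,"ry":0,"rz":0},{"hand":25,"dx":0,"dy":0,"dz":0,"rx":0,"ry":0,"rz":0},{"hand":20,"dx":0,"dy":0,"dz":0,"rx":0,"ry":0,"rz":0},{"hand":20,"dx":0,"dy":0,"dz":0,"rx":0,"ry":0,"rz":0},{"hand":20,"dx":0,"dy":0,"dz":0,"rx":0,"ry":0,"rz":0}]'
python3 - <<'E'
from h import *
d=snap('wrist','w6');s=arm.read_state();print(s['gripper_width'],s['position'],s['contact_force'],s['wrist_torque'])
E
```

```text
clock: 7.42
position: [486.9, -200.1, 33.3]
ee_rot: [0.988, -0.155, 0.0, 0.0]
contact_force: [-1.2, 1.1, 5.2]
gripper_width: 30.7
30.423043122890263 [ 486.90631993 -200.09283303   33.25318617] [-1.95131799  0.91913967  6.03053579] [0.3129934  0.40226723 0.04077096]
```

View pics/w6.png

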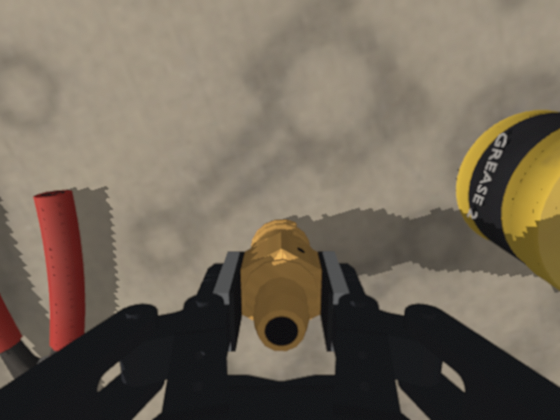

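```bash
python3 -m jog '[{"hand":20,"dx":0,"dy":0,"dz":-20,"rx":0,"ry":0,"rz":0},{"hand":20,"dx":0,"dy":0,"dz":-30,"rx":0,"ry":0,"rz":0},{"hand":20,"dx":0,"dy":0,"dz":-35,"rx":0,"ry":0,"rz":0},{"hand":20,"dx":0,"dy":0,"dz":-30,"rx":0,"ry":0,"rz":0},{"hand":20,"dx":0,"dy":0,"dz":-17,"rx":0,"ry":0,"rz":0}]'
python3 -m jog '[{"hand":20,"dx":-2,"dy":-28,"dz":0,"rx":0,"ry":0,"rz":0},{"hand":20,"dx":-2,"dy":-32,"dz":0,"rx":0,"ry":0,"rz":0},{"hand":20,"dx":-2,"dy":-32,"dz":0,"rx":0,"ry":0,"rz":0},{"hand":20,"dx":-2,"dy":-32,"dz":0,"rx":0,"ry":0,"rz":0},{"hand":20,"dx":-2,"dy":-32,"dz":0,"rx":0,"ry":0,"rz":0}]'
python3 -m jog '[{"hand":20,"dx":-2,"dy":-32,"dz":0,"rx":0,"ry":0,"rz":0},{"hand":20,"dx":-2,"dy":-28,"dz":0,"rx":0,"ry":0,"rz":0},{"hand":20,"dx":0,"dy":-10,"dz":0,"rx":0,"ry":0,"rz":0.09},{"hand":20,"dx":0,"dy":0,"dz":0,"rx":0,"ry":0,"rz":0.09},{"hand":20,"dx":0,"dy":0,"dz":0,"rx":0,"ry":0,"rz":0.09}]'
python3 -m jog '[{"hand":20,"dx":0,"dy":0,"dz":0,"rx":0,"ry":0,"rz":0},{"hand":20,"dx":0,"dy":0,"dz":0,"rx":0,"ry":0,"rz":0},{"hand":20,"dx":0,"dy":0,"dz":0,"rx":0,"ry":0,"rz":0}]'
python3 - <<'E'
from h import *
d=snap('wrist','w7');s=arm.read_state();print(s['gripper_width'],s['position'],s['contact_force'],s['wrist_torque'],s['joints'])
R=Ro.from_quat(s['ee_rot']).as_matrix();print(R)
d=snap('scene','s7')
cv2.imwrite('pics/s7z.png',cv2.resize(d['img'][100:260,210:350,::-1],None,fx=3.7,fy=3.7,interpolation=cv2.INTER_CUBIC))
d=snap('top','t7')
E
```

```text
clock: 7.88
position: [487.9, -200.3, 167.9]
ee_rot: [0.988, -0.155, 0.003, 0.0]
contact_force: [0.2, -0.8, -2.0]
gripper_width: 30.5
clock: 8.3
position: [524.6, -47.1, 164.0]
ee_rot: [0.988, -0.156, -0.0, -0.0]
contact_force: [0.7, -0.1, -0.5]
gripper_width: 30.5
clock: 8.72
position: [542.4, 20.5, 163.6]
ee_rot: [0.957, -0.289, -0.001, 0.0]
contact_force: [-0.3, 0.1, -2.4]
gripper_width: 30.7
clock: 8.97
position: [542.5, 19.1, 164.0]
ee_rot: [0.958, -0.286, -0.0, 0.0]
contact_force: [-0.1, 1.1, -1.7]
gripper_width: 30.2
30.817433690060426 [542.5711894   19.05122692 164.16641149] [-0.09742105  0.07700218 -0.59622468] [ 0.01675536 -0.04101398 -0.06155005] [ 3.33805467e-01  3.06215943e-01 -2.91407996e-01 -1.26669171e-04
 -9.73529328e-01  2.22634247e+00]
[[ 8.35630846e-01 -5.49291317e-01 -3.71551076e-04]
 [-5.49291360e-01 -8.35630900e-01 -1.79885612e-05]
 [-3.00598600e-04  2.19121593e-04 -9.99999931e-01]]
```

View pics/w7.png

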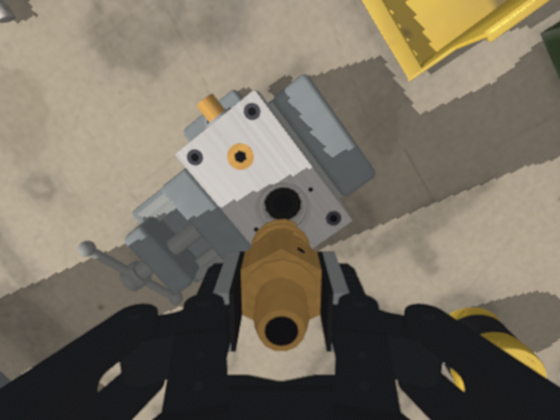

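View pics/s7z.png

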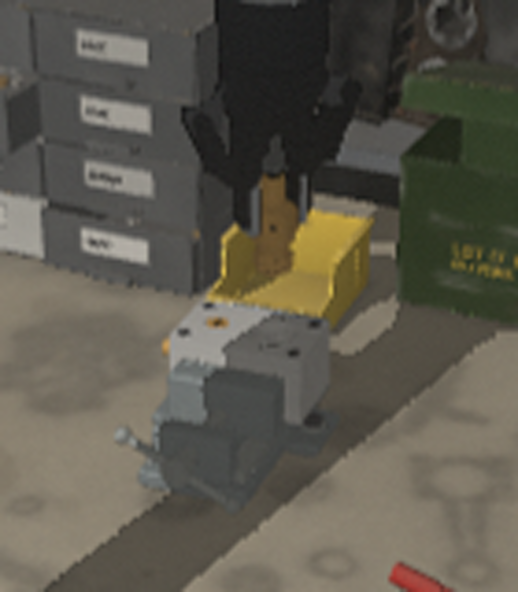

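```bash
python3 - <<'E'
from h import *
d=load('w7');im=d['img'][:,:,::-1]
cv2.imwrite('pics/w7z.png',cv2.resize(im[180:360,210:350],None,fx=3.3,fy=3.3,interpolation=cv2.INTER_CUBIC))
g=cv2.cvtColor(im,cv2.COLOR_BGR2GRAY)
m=(g<45).astype(np.uint8);n,l,st,c=cv2.connectedComponentsWithStats(m)
for i in range(1,n):
  if 3<st[i,4]<2500: print(st[i],c[i])
E
```

```text
[553  26   4   2   4] [554.5  26.5]
[249 108   7   7  39] [251.58974359 111.        ]
[236 152   9   9  64] [239.96875  156.265625]
[191 154   7   7  37] [194.40540541 157.        ]
[265 188  35  31 855] [282.42923977 203.2877193 ]
[309 188   3   3   5] [310. 189.]
[329 214   9   9  70] [333.02857143 217.94285714]
[255 228   2   3   4] [255.75 229.  ]
[298 248   6   5  14] [300.42857143 249.78571429]
[265 317  33  28 716] [280.93575419 330.60195531]
```

View pics/w7z.png

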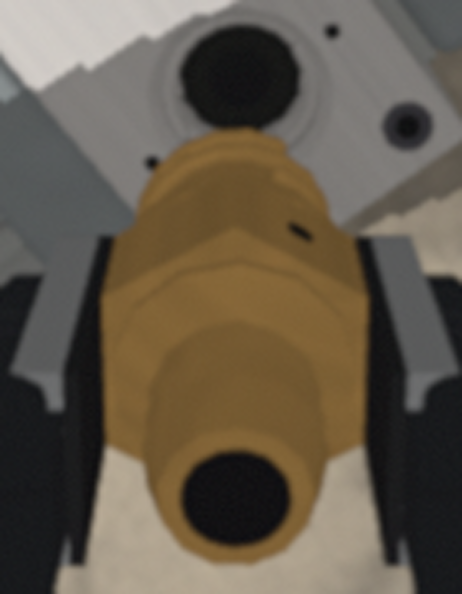

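```bash
python3 - <<'E'
from h import *
d=load('w7');s=arm.read_state();R=Ro.from_quat(s['ee_rot']).as_matrix();t=s['position']
T=lambda P:np.round((P-t)@R,2)
tz=t[2]
print('barb',T(onz(d,[[281,330.6]],tz+40.7)))
zz=(np.array([[103,297],[238,232],[367,295],[365,445],[107,443]])+.5)/3.3-.5+[210,180]
print('hex',T(onz(d,zz,tz+16.7)))
m=onz(d,[[310,189],[255.75,229]],78);print('marks',m,T(m),T(m.mean(0)),np.degrees(np.arctan2(*(m[0]-m[1])[1::-1])))
b=onz(d,[[333.0,217.9],[251.6,111],[194.4,157]],78);print(b,b[1:3].mean(0))
# 4th bolt = b0+b2-b1
c4=b[0]+b[2]-b[1];cen=(b[0]+b[2])/2;print('blockcen',cen, 'port', cen+18*np.array([np.sin(np.radians(4.2)),-np.cos(np.radians(4.2)),0]))
E
```

```text
barb [[-4.00e-02  1.61e+00 -4.07e+01]]
hex [[-15.3   -8.12 -16.7 ]
 [  0.25 -16.21 -16.7 ]
 [ 15.11  -8.4  -16.7 ]
 [ 15.46  11.22 -16.7 ]
 [-15.37  10.98 -16.7 ]]
marks [[566.33466281  20.83865371  78.        ]
 [521.43225487  17.43550019  78.        ]] [[ 18.77 -14.54  86.28]
 [-16.86  13.    86.28]] [ 0.96 -0.77 86.28] 4.33416118815816
[[568.61040864  -4.21680133  78.        ]
 [562.49578225  81.79120825  78.        ]
 [516.40049799  78.46023524  78.        ]] [539.44814012  80.12572174  78.        ]
blockcen [542.50545331  37.12171696  78.        ] port [543.82374086  19.17005637  78.        ]
```

```bash
python3 -m jog '[{"hand":20,"dx":1,"dy":-2.3,"dz":15,"rx":0,"ry":0,"rz":0},{"hand":20,"dx":0,"dy":0,"dz":20,"rx":0,"ry":0,"rz":0},{"hand":20,"dx":0,"dy":0,"dz":12,"rx":0,"ry":0,"rz":0},{"hand":20,"dx":0,"dy":0,"dz":0,"rx":0,"ry":0,"rz":0},{"hand":20,"dx":0,"dy":0,"dz":0,"rx":0,"ry":0,"rz":0}]'
python3 -m jog '[{"hand":20,"dx":0,"dy":0,"dz":0,"rx":0,"ry":0,"rz":0},{"hand":20,"dx":0,"dy":0,"dz":0,"rx":0,"ry":0,"rz":0},{"hand":20,"dx":0,"dy":0,"dz":0,"rx":0,"ry":0,"rz":0}]'
python3 - <<'E'
from h import *
s=arm.read_state();print(s['position'],s['contact_force'],s['wrist_torque'])
R=Ro.from_quat(s['ee_rot']).as_matrix();p=s['position']+R@np.array([0,1.5,0]);print(p)
d=snap('scene','s8')
print(proj(d,[[543.9,19.2,78],[*p[:2],p[2]-33.3]]))
cv2.imwrite('pics/s8z.png',cv2.resize(d['img'][130:230,240:320,::-1],None,fx=6,fy=6,interpolation=cv2.INTER_CUBIC))
d=snap('wrist','w8')
E
```

```text
clock: 9.53
position: [544.7, 20.3, 117.0]
ee_rot: [0.958, -0.287, -0.0, 0.0]
contact_force: [0.8, -0.3, -0.7]
gripper_width: 30.8
clock: 9.78
position: [545.5, 20.8, 118.4]
ee_rot: [0.958, -0.287, 0.001, -0.001]
contact_force: [0.2, -0.8, -1.3]
gripper_width: 30.4
[545.50955621  20.78647335 118.38485441] [ 0.22648157 -0.79804504 -1.281712  ] [ 0.01015302 -0.00261555  0.0095472 ]
[544.68443787  19.53380663 118.38244198]
[[282.78729861 190.26062189]
 [282.793973   187.82855388]]
```

View pics/s8z.png

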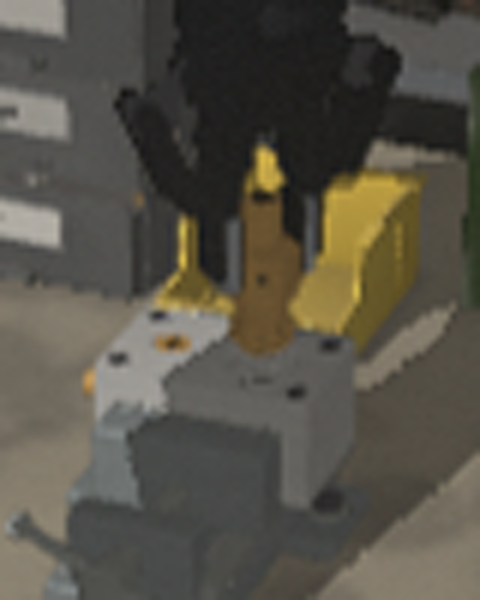

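View pics/w8.png

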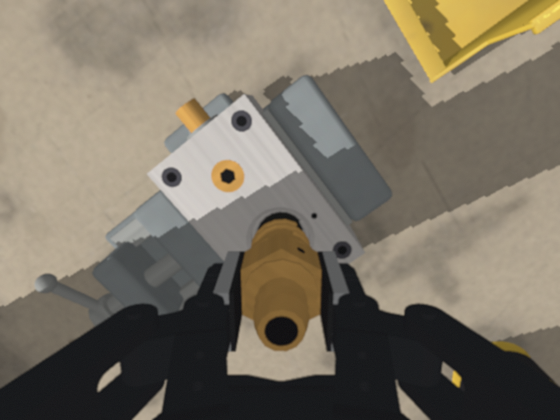

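```bash
for i in 1 2 3; do python3 -m jog '[{"hand":20,"dx":0,"dy":0,"dz":0,"rx":0,"ry":0,"rz":0}]' | sed -n 2p; done; python3 - <<'E'
from h import *
d=load('w8');im=d['img'][:,:,::-1]
g=cv2.cvtColor(im,cv2.COLOR_BGR2GRAY)
m=(g<45).astype(np.uint8);n,l,st,c=cv2.connectedComponentsWithStats(m)
cc=[]
for i in range(1,n):
  if 3<st[i,4]<2500: print(st[i],c[i])
def near(u,v):
  k=min(range(1,n),key=lambda i:np.hypot(c[i][0]-u,c[i][1]-v));return c[k]
pts=[near(241,121),near(171,177),near(342,250),near(314,215),near(282,330)]
Rw=d['R'];tw=d['t']
T0=np.array(arm.get_image('wrist')['T_tool_cam'])
W=np.linalg.inv(np.block([[Rw,tw.reshape(3,1)],[np.zeros((1,3)),1]]))@np.linalg.inv(T0)
R=W[:3,:3];t=W[:3,3];print(t)
T=lambda P:np.round((P-t)@R,2)
b=onz(d,pts[:4],78);cen=(b[0]+0*b[1])
cen=(b[1]+b[2])/2
y=b[1]-0; 
ax=np.radians(4.25);xh=np.array([np.cos(ax),np.sin(ax),0]);yh=np.array([-np.sin(ax),np.cos(ax),0])
print('bolts',b); P1=cen-18*yh;P2=b[3]-22.5*xh
print('port',P1,P2,T(P1),T(P2)); print('barb',T(onz(d,pts[4:],t[2]+40.7)))
E
```

```text
position: [545.1, 20.7, 117.8]
position: [545.0, 20.7, 117.6]
position: [544.9, 20.7, 117.4]
[237 116   9  10  67] [241.08955224 120.65671642]
[222 170  12  13 109] [227.36697248 175.91743119]
[167 173   9   9  56] [171.07142857 176.83928571]
[260 213  41  16 188] [280.42553191 217.79787234]
[312 214   4   4  13] [313.61538462 215.38461538]
[337 245  11  11  91] [341.81318681 249.81318681]
[298 248   6   4  13] [300.23076923 249.61538462]
[265 317  33  28 710] [280.90422535 330.5971831 ]
[545.37902951  20.78069061 118.20564421]
bolts [[562.39688197  81.75466018  78.        ]
 [516.33519     78.47572278  78.        ]
 [568.66390264  -4.40599003  78.        ]
 [566.28489888  20.69043507  78.        ]]
port [543.83349914  19.08436304  78.        ] [543.84676972  19.02299404  78.        ] [-0.4   2.32 40.2 ] [-0.36  2.37 40.2 ]
barb [[  0.11   1.78 -40.7 ]]
```

```bash
python3 -m jog '[{"hand":20,"dx":0,"dy":0.3,"dz":2,"rx":0,"ry":0,"rz":0},{"hand":20,"dx":0,"dy":0,"dz":2,"rx":0,"ry":0,"rz":0},{"hand":20,"dx":0,"dy":0,"dz":2,"rx":0,"ry":0,"rz":0},{"hand":20,"dx":0,"dy":0,"dz":0,"rx":0,"ry":0,"rz":0}]'; python3 -m jog '[{"hand":20,"dx":0,"dy":0,"dz":1.5,"rx":0,"ry":0,"rz":0},{"hand":20,"dx":0,"dy":0,"dz":1,"rx":0,"ry":0,"rz":0},{"hand":20,"dx":0,"dy":0,"dz":0,"rx":0,"ry":0,"rz":0}]'; python3 -m jog '[{"hand":20,"dx":0,"dy":0,"dz":1,"rx":0,"ry":0,"rz":0},{"hand":20,"dx":0,"dy":0,"dz":1,"rx":0,"ry":0,"rz":0},{"hand":20,"dx":0,"dy":0,"dz":0,"rx":0,"ry":0,"rz":0}]'
```

```text
clock: 10.52
position: [544.3, 20.3, 110.6]
ee_rot: [0.958, -0.287, -0.001, 0.0]
contact_force: [-0.0, -0.7, -1.1]
gripper_width: 30.6
clock: 10.77
position: [544.6, 20.4, 108.5]
ee_rot: [0.958, -0.287, -0.0, 0.0]
contact_force: [-0.1, -0.2, -1.1]
gripper_width: 30.5
clock: 11.02
position: [544.6, 20.4, 106.6]
ee_rot: [0.958, -0.287, -0.0, 0.0]
contact_force: [0.7, -0.6, -1.4]
gripper_width: 30.4
```

```bash
python3 -m jog '[{"hand":20,"dx":0,"dy":0,"dz":1,"rx":0,"ry":0,"rz":0},{"hand":20,"dx":0,"dy":0,"dz":1,"rx":0,"ry":0,"rz":0},{"hand":20,"dx":0,"dy":0,"dz":0,"rx":0,"ry":0,"rz":0}]'; python3 -m jog '[{"hand":20,"dx":0,"dy":0,"dz":1,"rx":0,"ry":0,"rz":0},{"hand":20,"dx":0,"dy":0,"dz":1,"rx":0,"ry":0,"rz":0},{"hand":20,"dx":0,"dy":0,"dz":0,"rx":0,"ry":0,"rz":0}]'; python3 -m jog '[{"hand":20,"dx":0,"dy":0,"dz":1,"rx":0,"ry":0,"rz":0},{"hand":20,"dx":0,"dy":0,"dz":0,"rx":0,"ry":0,"rz":0},{"hand":20,"dx":0,"dy":0,"dz":0,"rx":0,"ry":0,"rz":0}]'; python3 -c "
from h import *
s=arm.read_state();print(s['wrist_torque'],s['contact_force'])"
```

```text
clock: 11.27
position: [544.5, 20.4, 104.6]
ee_rot: [0.958, -0.287, -0.0, 0.0]
contact_force: [0.4, -1.0, -1.2]
gripper_width: 30.5
clock: 11.52
position: [544.6, 20.4, 102.6]
ee_rot: [0.958, -0.287, -0.0, 0.0]
contact_force: [0.5, -1.0, -1.7]
gripper_width: 30.6
clock: 11.77
position: [544.7, 20.4, 101.8]
ee_rot: [0.958, -0.287, -0.0, 0.0]
contact_force: [0.7, -0.1, -0.4]
gripper_width: 30.6
[0.00488457 0.01850358 0.00728938] [ 0.65280819 -0.09061837 -0.42676915]
```

```bash
python3 -m jog '[{"hand":20,"dx":0,"dy":0,"dz":0.7,"rx":0,"ry":0,"rz":0},{"hand":20,"dx":0,"dy":0,"dz":0,"rx":0,"ry":0,"rz":0},{"hand":20,"dx":0,"dy":0,"dz":0,"rx":0,"ry":0,"rz":0}]'; python3 -m jog '[{"hand":20,"dx":0,"dy":0,"dz":0.7,"rx":0,"ry":0,"rz":0},{"hand":20,"dx":0,"dy":0,"dz":0,"rx":0,"ry":0,"rz":0},{"hand":20,"dx":0,"dy":0,"dz":0,"rx":0,"ry":0,"rz":0}]';  python3 -c "
from h import *
s=arm.read_state();print(s['wrist_torque'],s['contact_force'])"
```

```text
clock: 12.02
position: [544.7, 20.4, 101.1]
ee_rot: [0.958, -0.287, -0.0, 0.0]
contact_force: [-0.2, 0.5, -1.3]
gripper_width: 30.8
clock: 12.27
position: [544.9, 20.4, 100.8]
ee_rot: [0.958, -0.287, 0.0, -0.0]
contact_force: [-0.9, 0.3, 1.8]
gripper_width: 30.3
[ 0.03007237  0.25919659 -0.0293746 ] [-0.8714728   0.27525385  1.81468932]
```

```bash
python3 -m jog '[{"hand":20,"dx":0.16,"dy":0.01,"dz":0.19,"rx":0,"ry":0,"rz":0.1},{"hand":20,"dx":0.16,"dy":0.01,"dz":0.19,"rx":0,"ry":0,"rz":0.1},{"hand":20,"dx":0,"dy":0,"dz":0,"rx":0,"ry":0,"rz":0},{"hand":20,"dx":0,"dy":0,"dz":0,"rx":0,"ry":0,"rz":0}]'; python3 -c "
from h import *
s=arm.read_state();print(s['wrist_torque'],s['contact_force'])"
python3 -m jog '[{"hand":20,"dx":0.16,"dy":0.01,"dz":0.19,"rx":0,"ry":0,"rz":0.1},{"hand":20,"dx":0.16,"dy":0.01,"dz":0.19,"rx":0,"ry":0,"rz":0.1},{"hand":20,"dx":0,"dy":0,"dz":0,"rx":0,"ry":0,"rz":0},{"hand":20,"dx":0,"dy":0,"dz":0,"rx":0,"ry":0,"rz":0}]'; python3 -c "
from h import *
s=arm.read_state();print(s['wrist_torque'],s['contact_force'])"
```

```text
clock: 12.6
position: [545.1, 20.2, 100.4]
ee_rot: [0.925, -0.38, 0.0, -0.0]
contact_force: [-0.4, 0.4, 2.5]
gripper_width: 30.6
[ 0.07753678  0.33850317 -0.04109204] [-0.4483364   0.37296314  2.51268912]
clock: 12.93
position: [545.3, 20.0, 100.0]
ee_rot: [0.883, -0.47, 0.0, -0.0]
contact_force: [-2.6, 1.2, 2.9]
gripper_width: 30.5
[ 0.20630395  0.45364291 -0.05191481] [-2.55981088  1.17148556  2.872909  ]
```

```bash
cat > st.py <<'E'
from h import *
s=arm.read_state();q=s['ee_rot'];y=np.degrees(2*np.arctan2(q[1],q[0]));y=(y+33.3+90)%360-90-33.3
R=Ro.from_quat(q).as_matrix();p=s['position']+R@np.array([0,1.6,0])
print('yaw %.1f turned %.1f'%(y,-33.3-y),'Taxis',p.round(2),'hexz over block',round(p[2]-33.3+41-78,2),'tau',s['wrist_torque'].round(3),'F',s['contact_force'].round(1),'j6 %.3f'%s['joints'][5],'w %.1f'%s['gripper_width'],'t',s['clock'])
print('toolF',(R.T@s['contact_force']).round(2))
E
python3 -m jog '[{"hand":20,"dx":-0.02,"dy":0.26,"dz":0.19,"rx":0,"ry":0,"rz":0.1},{"hand":20,"dx":0.16,"dy":0.01,"dz":0.19,"rx":0,"ry":0,"rz":0.1},{"hand":20,"dx":0.16,"dy":0.01,"dz":0.19,"rx":0,"ry":0,"rz":0.1},{"hand":20,"dx":0,"dy":0,"dz":0,"rx":0,"ry":0,"rz":0},{"hand":20,"dx":0,"dy":0,"dz":0,"rx":0,"ry":0,"rz":0}]' >/dev/null; python3 st.py
python3 -m jog '[{"hand":20,"dx":0.16,"dy":0.01,"dz":0.19,"rx":0,"ry":0,"rz":0.1},{"hand":20,"dx":0.16,"dy":0.01,"dz":0.19,"rx":0,"ry":0,"rz":0.1},{"hand":20,"dx":0.16,"dy":0.01,"dz":0.19,"rx":0,"ry":0,"rz":0.1},{"hand":20,"dx":0,"dy":0,"dz":0,"rx":0,"ry":0,"rz":0},{"hand":20,"dx":0,"dy":0,"dz":0,"rx":0,"ry":0,"rz":0}]' >/dev/null; python3 st.py
```

```text
yaw -73.2 turned 39.9 Taxis [543.83  19.22  99.44] hexz over block 29.14 tau [ 0.353  0.357 -0.035] F [-1.1  1.6  4.3] j6 1.530 w 30.7 t 13.35
toolF [-1.83  0.59 -4.3 ]
yaw -90.4 turned 57.1 Taxis [543.88  19.31  98.87] hexz over block 28.57 tau [ 0.704  0.408 -0.042] F [-1.7  2.3  3.8] j6 1.232 w 30.3 t 13.7667
toolF [-2.3   1.74 -3.79]
```

```bash

python3 -m jog '[{"hand":20,"dx":-0.04,"dy":0.16,"dz":0.19,"rx":0,"ry":0,"rz":0.1},{"hand":20,"dx":0.16,"dy":0.01,"dz":0.19,"rx":0,"ry":0,"rz":0.1},{"hand":20,"dx":0.16,"dy":0.01,"dz":0.19,"rx":0,"ry":0,"rz":0.1},{"hand":20,"dx":0,"dy":0,"dz":0,"rx":0,"ry":0,"rz":0},{"hand":20,"dx":0,"dy":0,"dz":0,"rx":0,"ry":0,"rz":0}]' >/dev/null; python3 st.py
python3 -m jog '[{"hand":20,"dx":0.16,"dy":0.01,"dz":0.19,"rx":0,"ry":0,"rz":0.1},{"hand":20,"dx":0.16,"dy":0.01,"dz":0.19,"rx":0,"ry":0,"rz":0.1},{"hand":20,"dx":0,"dy":0,"dz":0,"rx":0,"ry":0,"rz":0},{"hand":20,"dx":0,"dy":0,"dz":0,"rx":0,"ry":0,"rz":0},{"hand":20,"dx":0,"dy":0,"dz":0,"rx":0,"ry":0,"rz":0}]' >/dev/null; python3 st.py
```

```text
yaw -107.6 turned 74.3 Taxis [543.8   19.43  98.26] hexz over block 27.96 tau [ 0.689  0.319 -0.021] F [-0.5  2.   5. ] j6 0.932 w 30.8 t 14.1833
toolF [-1.76  1.09 -5.01]
yaw -119.0 turned 85.7 Taxis [543.91  19.54  97.93] hexz over block 27.63 tau [ 0.773  0.229 -0.047] F [-0.3  1.9  5.7] j6 0.732 w 30.6 t 14.6
toolF [-1.53  1.17 -5.7 ]
```

```bash
sed -i "s/^print('toolF'.*/print('   j6eff',s['joint_efforts'][5].round(3),'toolF',(R.T@s['contact_force']).round(2))/" st.py
python3 -m jog '[{"hand":20,"dx":-0.02,"dy":0.11,"dz":0.15,"rx":0,"ry":0,"rz":0.1},{"hand":20,"dx":0.16,"dy":0.01,"dz":0.15,"rx":0,"ry":0,"rz":0.1},{"hand":20,"dx":0,"dy":0,"dz":0,"rx":0,"ry":0,"rz":0},{"hand":20,"dx":0,"dy":0,"dz":0,"rx":0,"ry":0,"rz":0},{"hand":20,"dx":0,"dy":0,"dz":0,"rx":0,"ry":0,"rz":0}]' >/dev/null; python3 st.py
python3 -m jog '[{"hand":20,"dx":0.16,"dy":0.01,"dz":0.19,"rx":0,"ry":0,"rz":0.1},{"hand":20,"dx":0.16,"dy":0.01,"dz":0.19,"rx":0,"ry":0,"rz":0.1},{"hand":20,"dx":0,"dy":0,"dz":0,"rx":0,"ry":0,"rz":0},{"hand":20,"dx":0,"dy":0,"dz":0,"rx":0,"ry":0,"rz":0},{"hand":20,"dx":0,"dy":0,"dz":0,"rx":0,"ry":0,"rz":0}]' >/dev/null; python3 st.py
```

```text
yaw 229.4 turned -262.7 Taxis [543.75  19.6   97.5 ] hexz over block 27.2 tau [ 0.703  0.202 -0.067] F [-0.7  1.8  5.5] j6 0.531 w 30.4 t 15.0167
   j6eff 0.091 toolF [-0.98  1.69 -5.48]
yaw 218.0 turned -251.3 Taxis [543.86  19.68  97.14] hexz over block 26.84 tau [ 0.842 -0.018 -0.031] F [-0.1  2.8  5.5] j6 0.332 w 30.6 t 15.4333
   j6eff 0.055 toolF [-1.65  2.32 -5.51]
```

```bash
sed -i "s/y=(y+33.3+90)%360-90-33.3/y=-33.3-((-33.3-y+20)%360-20)/" st.py
python3 -m jog '[{"hand":20,"dx":0.16,"dy":0.01,"dz":0.19,"rx":0,"ry":0,"rz":0.1},{"hand":20,"dx":0.16,"dy":0.01,"dz":0.19,"rx":0,"ry":0,"rz":0.1},{"hand":20,"dx":0,"dy":0,"dz":0,"rx":0,"ry":0,"rz":0},{"hand":20,"dx":0,"dy":0,"dz":0,"rx":0,"ry":0,"rz":0},{"hand":20,"dx":0,"dy":0,"dz":0,"rx":0,"ry":0,"rz":0}]' >/dev/null; python3 st.py
python3 -m jog '[{"hand":20,"dx":0.16,"dy":0.01,"dz":0.19,"rx":0,"ry":0,"rz":0.1},{"hand":20,"dx":0.16,"dy":0.01,"dz":0.19,"rx":0,"ry":0,"rz":0.1},{"hand":20,"dx":0,"dy":0,"dz":0,"rx":0,"ry":0,"rz":0},{"hand":20,"dx":0,"dy":0,"dz":0,"rx":0,"ry":0,"rz":0},{"hand":20,"dx":0,"dy":0,"dz":0,"rx":0,"ry":0,"rz":0}]' >/dev/null; python3 st.py
```

```text
yaw -153.5 turned 120.2 Taxis [543.92  19.68  96.76] hexz over block 26.46 tau [ 0.99  -0.205 -0.058] F [0.5 1.9 4.5] j6 0.132 w 30.3 t 15.85
   j6eff 0.056 toolF [-1.33  1.45 -4.47]
yaw -164.9 turned 131.6 Taxis [543.94  19.65  96.4 ] hexz over block 26.1 tau [ 0.933 -0.458 -0.028] F [1.4 3.6 4.4] j6 -0.068 w 30.6 t 16.2667
   j6eff 0.052 toolF [-2.3   3.06 -4.44]
```

```bash

python3 -m jog '[{"hand":20,"dx":0.01,"dy":0.21,"dz":0.19,"rx":0,"ry":0,"rz":0.1},{"hand":20,"dx":0.16,"dy":0.01,"dz":0.19,"rx":0,"ry":0,"rz":0.1},{"hand":20,"dx":0,"dy":0,"dz":0,"rx":0,"ry":0,"rz":0},{"hand":20,"dx":0,"dy":0,"dz":0,"rx":0,"ry":0,"rz":0},{"hand":20,"dx":0,"dy":0,"dz":0,"rx":0,"ry":0,"rz":0}]' >/dev/null; python3 st.py
python3 -m jog '[{"hand":20,"dx":0.16,"dy":0.01,"dz":0.19,"rx":0,"ry":0,"rz":0.1},{"hand":20,"dx":0.16,"dy":0.01,"dz":0.19,"rx":0,"ry":0,"rz":0.1},{"hand":20,"dx":0,"dy":0,"dz":0,"rx":0,"ry":0,"rz":0},{"hand":20,"dx":0,"dy":0,"dz":0,"rx":0,"ry":0,"rz":0},{"hand":20,"dx":0,"dy":0,"dz":0,"rx":0,"ry":0,"rz":0}]' >/dev/null; python3 st.py
python3 -c "
from h import *
d=snap('wrist','w9');s=snap('scene','s9')
cv2.imwrite('pics/s9z.png',cv2.resize(s['img'][130:230,240:320,::-1],None,fx=6,fy=6,interpolation=cv2.INTER_CUBIC))"
```

```text
yaw -176.3 turned 143.0 Taxis [543.99  19.73  96.01] hexz over block 25.71 tau [ 0.778 -0.483 -0.1  ] F [2.4 2.1 5.3] j6 -0.267 w 30.7 t 16.6833
   j6eff 0.058 toolF [-2.49  1.9  -5.33]
yaw -187.8 turned 154.5 Taxis [544.    19.36  95.77] hexz over block 25.47 tau [ 0.264 -0.531 -0.053] F [1.8 0.9 5.5] j6 -0.468 w 30.5 t 17.1
   j6eff 0.038 toolF [-1.69  1.16 -5.5 ]
```

View pics/w9.png

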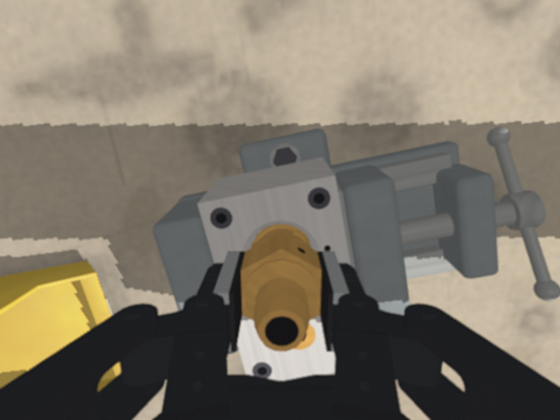

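View pics/s9z.png

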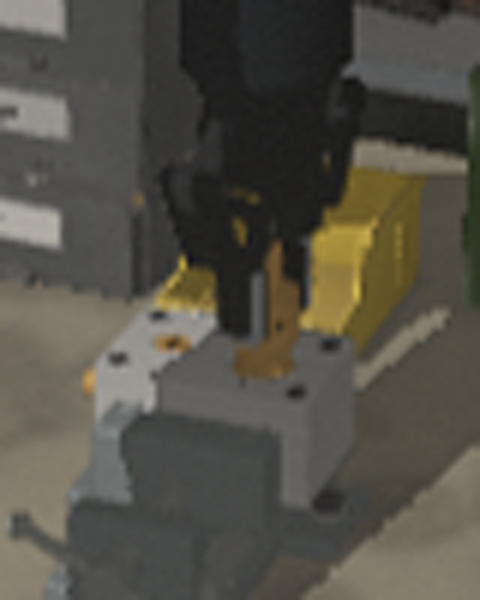

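```bash
cat > st.py <<'E'
from h import *
A=[]
for i in range(6):
    s=arm.read_state();A.append(np.r_[s['wrist_torque'],s['contact_force'],s['joint_efforts'][5],s['position']]);
    if i<5: arm.get_image('wrist')
a=np.mean(A,0);sd=np.std(A,0)
q=s['ee_rot'];y=np.degrees(2*np.arctan2(q[1],q[0]));tu=(-33.3-y+20)%360-20
R=Ro.from_quat(q).as_matrix();p=a[7:]+R@np.array([0,1.6,0])
print('turned %.1f'%tu,'axis',p.round(2),'hexz',round(p[2]-70.3,2),'tau',a[:3].round(3),'sd',sd[2].round(3),'j6eff',a[6].round(3),sd[6].round(3),'toolF',(R.T@a[3:6]).round(2),'j6 %.2f t %.2f'%(s['joints'][5],s['clock']))
open('log.txt','a').write('%g %g %g %g %g\n'%(tu,a[2],a[6],a[5],p[2]))
E
python3 st.py
python3 -m jog '[{"hand":20,"dx":0.16,"dy":0.01,"dz":0.19,"rx":0,"ry":0,"rz":0.1},{"hand":20,"dx":0.16,"dy":0.01,"dz":0.19,"rx":0,"ry":0,"rz":0.1},{"hand":20,"dx":0,"dy":0,"dz":0,"rx":0,"ry":0,"rz":0}]' >/dev/null; python3 st.py
```

```text
turned 154.5 axis [543.99  19.36  95.76] hexz 25.46 tau [ 0.252 -0.527 -0.059] sd 0.017 j6eff 0.04 0.0 toolF [-1.86  1.41 -5.25] j6 -0.47 t 17.45
turned 165.9 axis [543.9   19.15  95.46] hexz 25.16 tau [ 0.088 -0.459 -0.035] sd 0.029 j6eff -0.064 0.179 toolF [-1.48  0.86 -6.09] j6 -0.67 t 17.95
```

```bash

python3 -m jog '[{"hand":20,"dx":0.16,"dy":0.01,"dz":0.19,"rx":0,"ry":0,"rz":0.1},{"hand":20,"dx":0.16,"dy":0.01,"dz":0.19,"rx":0,"ry":0,"rz":0.1},{"hand":20,"dx":0,"dy":0,"dz":0,"rx":0,"ry":0,"rz":0},{"hand":20,"dx":0,"dy":0,"dz":0,"rx":0,"ry":0,"rz":0}]' >/dev/null; python3 st.py
python3 -m jog '[{"hand":20,"dx":0.16,"dy":0.01,"dz":0.19,"rx":0,"ry":0,"rz":0.1},{"hand":20,"dx":0.16,"dy":0.01,"dz":0.19,"rx":0,"ry":0,"rz":0.1},{"hand":20,"dx":0,"dy":0,"dz":0,"rx":0,"ry":0,"rz":0},{"hand":20,"dx":0,"dy":0,"dz":0,"rx":0,"ry":0,"rz":0}]' >/dev/null; python3 st.py
```

```text
turned 177.4 axis [543.87  19.12  95.16] hexz 24.86 tau [ 0.079 -0.403 -0.056] sd 0.028 j6eff 0.056 0.016 toolF [-0.9   0.99 -6.28] j6 -0.87 t 18.53
turned 188.9 axis [543.88  19.18  94.84] hexz 24.54 tau [ 0.169 -0.349 -0.077] sd 0.021 j6eff 0.065 0.015 toolF [-0.72  1.16 -7.16] j6 -1.07 t 19.12
```

```bash

python3 -m jog '[{"hand":20,"dx":0,"dy":0,"dz":-0.3,"rx":0,"ry":0,"rz":0},{"hand":20,"dx":0,"dy":0,"dz":0,"rx":0,"ry":0,"rz":0},{"hand":20,"dx":0,"dy":0,"dz":0,"rx":0,"ry":0,"rz":0}]' >/dev/null; python3 st.py
python3 -m jog '[{"hand":20,"dx":0,"dy":0,"dz":-0.3,"rx":0,"ry":0,"rz":0},{"hand":20,"dx":0,"dy":0,"dz":0,"rx":0,"ry":0,"rz":0},{"hand":20,"dx":0,"dy":0,"dz":0,"rx":0,"ry":0,"rz":0}]' >/dev/null; python3 st.py
python3 -m jog '[{"hand":20,"dx":0,"dy":0,"dz":-0.3,"rx":0,"ry":0,"rz":0},{"hand":20,"dx":0,"dy":0,"dz":0,"rx":0,"ry":0,"rz":0},{"hand":20,"dx":0,"dy":0,"dz":0,"rx":0,"ry":0,"rz":0}]' >/dev/null; python3 st.py
```

```text
turned 188.9 axis [543.86  19.18  94.88] hexz 24.58 tau [ 0.007 -0.55  -0.067] sd 0.019 j6eff 0.06 0.001 toolF [-1.3   1.17 -5.62] j6 -1.07 t 19.62
turned 189.1 axis [543.84  19.28  94.91] hexz 24.61 tau [-0.86  -1.194 -0.025] sd 0.02 j6eff 0.024 0.008 toolF [-4.78  0.44 -3.91] j6 -1.07 t 20.12
turned 189.1 axis [543.81  19.27  94.93] hexz 24.63 tau [-1.092 -1.465 -0.01 ] sd 0.02 j6eff 0.007 0.0 toolF [-5.62  0.5  -1.68] j6 -1.07 t 20.62
```

```bash

python3 -m jog '[{"hand":46,"dx":0,"dy":0,"dz":0,"rx":0,"ry":0,"rz":0},{"hand":46,"dx":0,"dy":0,"dz":0,"rx":0,"ry":0,"rz":0},{"hand":46,"dx":0,"dy":0,"dz":0,"rx":0,"ry":0,"rz":0},{"hand":46,"dx":0,"dy":0,"dz":0,"rx":0,"ry":0,"rz":0}]'; python3 st.py
python3 -c "
from h import *
d=snap('wrist','w10');im=d['img'][:,:,::-1]
cv2.imwrite('pics/w10z.png',cv2.resize(im[180:360,210:350],None,fx=3.3,fy=3.3,interpolation=cv2.INTER_CUBIC))"
```

```text
clock: 20.95
position: [541.0, 18.5, 94.2]
ee_rot: [0.362, 0.932, -0.001, -0.001]
contact_force: [0.4, 0.5, 0.9]
gripper_width: 46.1
turned 189.2 axis [542.74  19.77  94.69] hexz 24.39 tau [ 0.004 -0.004 -0.016] sd 0.029 j6eff 0.001 0.0 toolF [0.16 0.42 0.09] j6 -1.07 t 21.20
```

View pics/w10z.png

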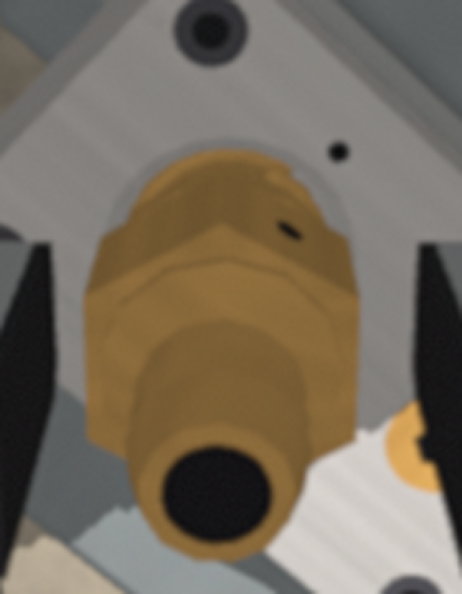

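```bash
python3 - <<'E'
from h import *
d=load('w10');s=arm.read_state();R=Ro.from_quat(s['ee_rot']).as_matrix();t=s['position'];print(t)
T=lambda P:np.round((P-t)@R,2)
im=d['img'][:,:,::-1];g=cv2.cvtColor(im,cv2.COLOR_BGR2GRAY)
n,l,st,c=cv2.connectedComponentsWithStats((g<45).astype(np.uint8))
k=min(range(1,n),key=lambda i:np.hypot(c[i][0]-276,c[i][1]-330));print(c[k],st[k])
b=onz(d,[c[k]],135.6);print('barb',b,T(b))
zz=(np.array([[86,297],[222,225],[358,293],[357,437],[87,438]])+.5)/3.3-.5+[210,180]
h=onz(d,zz,111.6);print(T(h))
h=T(h)[:,:2]
print('yaw err tool deg',[np.degrees(np.arctan2(*(h[a]-h[b]))) for a,b in((4,0),(3,2))])
E
```

```text
[542.19141516  18.62756052  95.04448326]
[275.24615385 329.44615385] [260 316  32  28 715]
barb [[544.13382599  17.97168127 135.6       ]] [[ -1.86   0.82 -40.56]]
[[-17.23  -8.59 -16.56]
 [ -1.5  -17.53 -16.55]
 [ 14.18  -9.07 -16.55]
 [ 14.56   9.77 -16.55]
 [-17.73   9.87 -16.56]]
yaw err tool deg [np.float64(-1.5515106823257951), np.float64(1.1554906811195726)]
```

```bash

python3 -m jog '[{"hand":46,"dx":-1.6,"dy":0.8,"dz":-0.3,"rx":0,"ry":0,"rz":0},{"hand":46,"dx":0,"dy":0,"dz":0,"rx":0,"ry":0,"rz":-0.12},{"hand":46,"dx":0,"dy":0,"dz":0,"rx":0,"ry":0,"rz":-0.12},{"hand":46,"dx":0,"dy":0,"dz":0,"rx":0,"ry":0,"rz":-0.12},{"hand":46,"dx":0,"dy":0,"dz":0,"rx":0,"ry":0,"rz":-0.12}]'
python3 -m jog '[{"hand":46,"dx":0,"dy":0,"dz":0,"rx":0,"ry":0,"rz":-0.12},{"hand":46,"dx":0,"dy":0,"dz":0,"rx":0,"ry":0,"rz":-0.12},{"hand":46,"dx":0,"dy":0,"dz":0,"rx":0,"ry":0,"rz":-0.12},{"hand":46,"dx":0,"dy":0,"dz":0,"rx":0,"ry":0,"rz":-0.12},{"hand":46,"dx":0,"dy":0,"dz":0,"rx":0,"ry":0,"rz":-0.087}]' >/dev/null
python3 -m jog '[{"hand":46,"dx":0,"dy":0,"dz":0,"rx":0,"ry":0,"rz":0},{"hand":46,"dx":0,"dy":0,"dz":0,"rx":0,"ry":0,"rz":0},{"hand":46,"dx":0,"dy":0,"dz":0,"rx":0,"ry":0,"rz":0},{"hand":46,"dx":0,"dy":0,"dz":0,"rx":0,"ry":0,"rz":0},{"hand":46,"dx":0,"dy":0,"dz":0,"rx":0,"ry":0,"rz":0}]' >/dev/null
python3 - <<'E'
from h import *
d=snap('wrist','w11');s=arm.read_state();R=Ro.from_quat(s['ee_rot']).as_matrix();t=s['position'];print(t,R[:,0],s['contact_force'],s['wrist_torque'],s['joints'][5],s['clock'])
T=lambda P:np.round((P-t)@R,2)
im=d['img'][:,:,::-1];g=cv2.cvtColor(im,cv2.COLOR_BGR2GRAY)
n,l,st,c=cv2.connectedComponentsWithStats((g<45).astype(np.uint8))
k=min(range(1,n),key=lambda i:np.hypot(c[i][0]-280,c[i][1]-330));print(c[k],st[k])
b=onz(d,[c[k]],135.6);print('barb',b,T(b))
cv2.imwrite('pics/w11z.png',cv2.resize(im[180:360,210:350],None,fx=3.3,fy=3.3,interpolation=cv2.INTER_CUBIC))
E
```

```text
clock: 21.67
position: [544.2, 18.0, 95.5]
ee_rot: [0.127, 0.992, 0.0, 0.0]
contact_force: [0.1, 0.0, 0.1]
gripper_width: 46.1
[544.08479026  18.05873202  95.43609287] [-9.53741579e-01 -3.00627676e-01 -1.64130796e-05] [-0.08320062 -0.88404936  0.38408615] [-0.03420486 -0.02193226 -0.02270155] -0.02578670251224215 22.55
[281.50629371 326.61398601] [266 313  32  28 715]
barb [[543.66357213  18.09225329 135.6       ]] [[  0.39   0.16 -40.16]]
```

View pics/w11z.png

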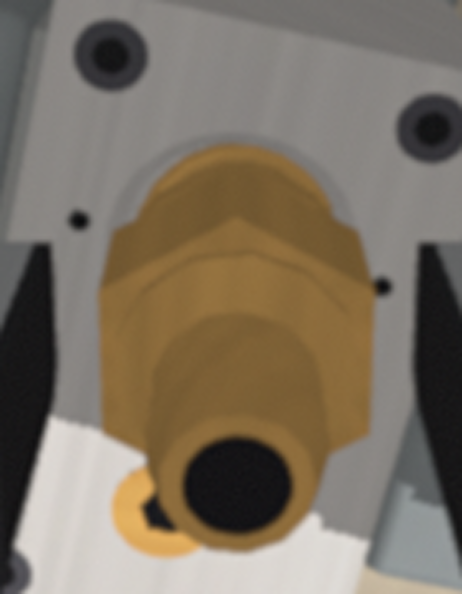

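```bash

python3 -m jog '[{"hand":36,"dx":0.3,"dy":0.2,"dz":0,"rx":0,"ry":0,"rz":0},{"hand":30,"dx":0,"dy":0,"dz":0,"rx":0,"ry":0,"rz":0},{"hand":20,"dx":0,"dy":0,"dz":0,"rx":0,"ry":0,"rz":0},{"hand":20,"dx":0,"dy":0,"dz":0,"rx":0,"ry":0,"rz":0},{"hand":20,"dx":0,"dy":0,"dz":0,"rx":0,"ry":0,"rz":0}]'
sed -i 's/0,1.6,0/0,0,0/;s/%360-20/%360-20+60*TT/' st.py; sed -i "1a TT=1" st.py; python3 st.py
```

```text
clock: 22.97
position: [543.8, 18.2, 95.7]
ee_rot: [-0.152, 0.988, -0.0, 0.0]
contact_force: [-0.4, -0.1, 2.7]
gripper_width: 30.6
turned 189.2 axis [543.84  18.17  95.69] hexz 25.39 tau [ 0.035  0.256 -0.02 ] sd 0.02 j6eff 0.023 0.001 toolF [ 0.6   0.14 -2.83] j6 -0.03 t 23.22
```

```bash

for i in 1 2 3; do
python3 -m jog '[{"hand":20,"dx":0,"dy":0,"dz":0.19,"rx":0,"ry":0,"rz":0.1},{"hand":20,"dx":0,"dy":0,"dz":0.19,"rx":0,"ry":0,"rz":0.1},{"hand":20,"dx":0,"dy":0,"dz":0,"rx":0,"ry":0,"rz":0},{"hand":20,"dx":0,"dy":0,"dz":0,"rx":0,"ry":0,"rz":0}]' >/dev/null; python3 st.py; done
```

```text
turned 200.5 axis [544.    18.5   95.36] hexz 25.06 tau [ 0.739  0.475 -0.058] sd 0.029 j6eff 0.05 0.024 toolF [ 0.78  2.49 -4.81] j6 -0.22 t 23.80
turned 212.0 axis [543.86  18.53  95.  ] hexz 24.7 tau [ 0.872  0.607 -0.084] sd 0.035 j6eff 0.059 0.014 toolF [ 1.44  2.53 -5.48] j6 -0.42 t 24.38
turned 223.5 axis [543.76  18.64  94.64] hexz 24.34 tau [ 1.077  0.741 -0.101] sd 0.034 j6eff 0.069 0.013 toolF [ 2.53  2.74 -5.95] j6 -0.62 t 24.97
```

```bash

python3 -m jog '[{"hand":20,"dx":0,"dy":0,"dz":-0.6,"rx":0,"ry":0,"rz":0},{"hand":20,"dx":0,"dy":0,"dz":0,"rx":0,"ry":0,"rz":0},{"hand":20,"dx":0,"dy":0,"dz":0,"rx":0,"ry":0,"rz":0}]' >/dev/null; python3 st.py
python3 -m jog '[{"hand":20,"dx":0.3,"dy":0.3,"dz":-0.2,"rx":0,"ry":0,"rz":0},{"hand":20,"dx":0,"dy":0,"dz":0,"rx":0,"ry":0,"rz":0},{"hand":20,"dx":0,"dy":0,"dz":0,"rx":0,"ry":0,"rz":0}]' >/dev/null; python3 st.py
```

```text
turned 223.5 axis [543.75  18.58  94.69] hexz 24.39 tau [ 1.559  0.397 -0.032] sd 0.018 j6eff 0.04 0.005 toolF [ 1.83  4.57 -2.39] j6 -0.63 t 25.47
turned 223.6 axis [543.71  18.61  94.73] hexz 24.43 tau [ 1.19  -0.386 -0.029] sd 0.019 j6eff 0.034 0.0 toolF [-0.77  4.99  2.58] j6 -0.63 t 25.97
```

```bash

python3 -m jog '[{"hand":20,"dx":-0.1,"dy":0.5,"dz":0.2,"rx":0,"ry":0,"rz":0},{"hand":20,"dx":0,"dy":0,"dz":0.19,"rx":0,"ry":0,"rz":0.1},{"hand":20,"dx":0,"dy":0,"dz":0,"rx":0,"ry":0,"rz":0},{"hand":20,"dx":0,"dy":0,"dz":0,"rx":0,"ry":0,"rz":0}]' >/dev/null; python3 st.py
python3 -m jog '[{"hand":20,"dx":0,"dy":0,"dz":0.19,"rx":0,"ry":0,"rz":0.1},{"hand":20,"dx":0,"dy":0,"dz":0,"rx":0,"ry":0,"rz":0},{"hand":20,"dx":0,"dy":0,"dz":0,"rx":0,"ry":0,"rz":0}]' >/dev/null; python3 st.py
```

```text
turned 229.2 axis [543.55  18.77  94.57] hexz 24.27 tau [ 0.663 -0.346 -0.118] sd 0.019 j6eff 0.106 0.014 toolF [-0.4   2.01  2.57] j6 -0.73 t 26.55
turned 235.0 axis [543.48  18.85  94.38] hexz 24.08 tau [ 0.573 -0.182 -0.118] sd 0.034 j6eff 0.107 0.012 toolF [0.35 2.08 2.4 ] j6 -0.83 t 27.05
```

```bash
cat > q.py <<'E'
from h import *
for i in range(5):
    s=arm.read_state();q=s['ee_rot'];print('%.3f tau %.3f j6eff %.3f j6 %.4f v %.3f yaw %.2f fz %.1f'%(s['clock'],s['wrist_torque'][2],s['joint_efforts'][5],s['joints'][5],s['joint_vel'][5],np.degrees(2*np.arctan2(q[1],q[0]))%360,s['contact_force'][2]))
    arm.get_image('top')
E
python3 -m jog '[{"hand":20,"dx":0,"dy":0,"dz":0.1,"rx":0,"ry":0,"rz":0.05},{"hand":20,"dx":0,"dy":0,"dz":0.1,"rx":0,"ry":0,"rz":0.05}]' >/dev/null; python3 q.py
```

```text
27.217 tau 0.510 j6eff -0.024 j6 -0.9269 v -0.594 yaw 146.00 fz -2.7
27.267 tau 0.085 j6eff -0.220 j6 -0.9292 v 0.096 yaw 145.87 fz -2.2
27.317 tau 0.000 j6eff -0.186 j6 -0.9261 v 0.028 yaw 146.03 fz -3.1
27.367 tau 0.009 j6eff -0.048 j6 -0.9254 v 0.001 yaw 146.06 fz -2.5
27.417 tau 0.049 j6eff -0.029 j6 -0.9255 v -0.005 yaw 146.05 fz -3.7
```

```bash
sed -i 's/^open/s0=0\nopen/' st.py
python3 -m jog '[{"hand":20,"dx":0,"dy":0,"dz":0.1,"rx":0,"ry":0,"rz":0.04},{"hand":20,"dx":0,"dy":0,"dz":0.1,"rx":0,"ry":0,"rz":0.03},{"hand":20,"dx":0,"dy":0,"dz":0,"rx":0,"ry":0,"rz":0.02},{"hand":20,"dx":0,"dy":0,"dz":0,"rx":0,"ry":0,"rz":0.01}]' >/dev/null;  python3 q.py; python3 st.py
```

```text
27.800 tau 0.429 j6eff -0.388 j6 -1.0264 v -0.115 yaw 140.28 fz -2.0
27.850 tau 0.372 j6eff -0.388 j6 -1.0268 v 0.017 yaw 140.26 fz -3.2
27.900 tau 0.327 j6eff -0.371 j6 -1.0263 v 0.004 yaw 140.28 fz -1.5
27.950 tau 0.417 j6eff -0.356 j6 -1.0262 v -0.001 yaw 140.28 fz -2.7
28.000 tau 0.370 j6eff -0.358 j6 -1.0264 v -0.001 yaw 140.27 fz -2.0
turned 246.5 axis [543.55  19.01  94.04] hexz 23.74 tau [1.002 0.354 0.383] sd 0.003 j6eff -0.371 0.005 toolF [2.84 1.73 2.15] j6 -1.03 t 28.30
```

```bash

python3 -m jog '[{"hand":46,"dx":0,"dy":0,"dz":0,"rx":0,"ry":0,"rz":0},{"hand":46,"dx":0,"dy":0,"dz":0,"rx":0,"ry":0,"rz":0},{"hand":46,"dx":0,"dy":0,"dz":0,"rx":0,"ry":0,"rz":0},{"hand":46,"dx":0,"dy":0,"dz":0,"rx":0,"ry":0,"rz":0},{"hand":46,"dx":0,"dy":0,"dz":0,"rx":0,"ry":0,"rz":0}]' >/dev/null; python3 st.py
cat > part.py <<'E'
from h import *
import sys
fn=sys.argv[1];zt=float(sys.argv[2])
s=arm.read_state();d=snap('wrist',fn);R=Ro.from_quat(s['ee_rot']).as_matrix();t=s['position'];print(t,s['wrist_torque'],s['clock'])
T=lambda P:np.round((P-t)@R,2)
im=d['img'][:,:,::-1];g=cv2.cvtColor(im,cv2.COLOR_BGR2GRAY)
n,l,st,c=cv2.connectedComponentsWithStats((g<45).astype(np.uint8))
k=min(range(1,n),key=lambda i:np.hypot(c[i][0]-280,c[i][1]-330)+(1e3 if st[i,4]<400 else 0));print(c[k],st[k])
b=onz(d,[c[k]],zt);print('barb',b,T(b))
cv2.imwrite('pics/%sz.png'%fn,cv2.resize(im[180:360,210:350],None,fx=3.3,fy=3.3,interpolation=cv2.INTER_CUBIC))
E
python3 part.py w12 134.0
```

```text
turned 246.5 axis [543.92  18.88  94.3 ] hexz 24.0 tau [0.026 0.017 0.003] sd 0.032 j6eff -0.001 0.0 toolF [-0.2   0.28 -0.26] j6 -1.03 t 28.97
[543.81088308  18.94517145  94.17830451] [ 0.03306689 -0.01042608  0.01148836] 28.9667
[281.65487977 325.12871287] [266 311  32  29 707]
barb [[543.54480254  18.91922086 134.        ]] [[  0.18  -0.19 -39.82]]
```

View pics/w12z.png

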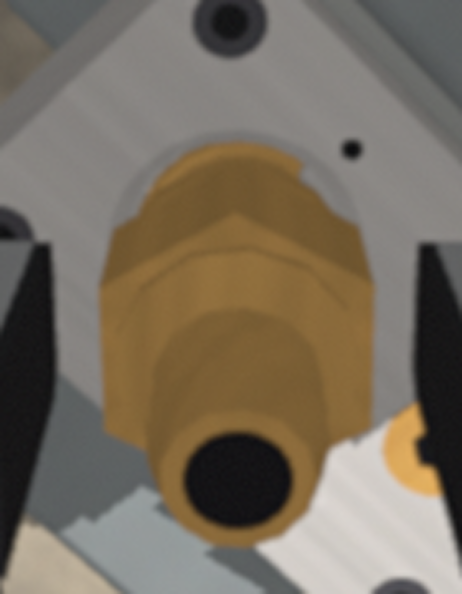

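```bash

python3 -m jog '[{"hand":36,"dx":0.15,"dy":-0.15,"dz":0,"rx":0,"ry":0,"rz":0},{"hand":30,"dx":0,"dy":0,"dz":0,"rx":0,"ry":0,"rz":0},{"hand":20,"dx":0,"dy":0,"dz":0,"rx":0,"ry":0,"rz":0},{"hand":20,"dx":0,"dy":0,"dz":0,"rx":0,"ry":0,"rz":0},{"hand":20,"dx":0,"dy":0,"dz":0,"rx":0,"ry":0,"rz":0}]' >/dev/null; python3 st.py
python3 -m jog '[{"hand":20,"dx":0,"dy":0,"dz":0.02,"rx":0,"ry":0,"rz":0.01},{"hand":20,"dx":0,"dy":0,"dz":0.02,"rx":0,"ry":0,"rz":0.01},{"hand":20,"dx":0,"dy":0,"dz":0.02,"rx":0,"ry":0,"rz":0.01}]' >/dev/null; python3 q.py
```

```text
turned 246.5 axis [543.6   18.97  94.37] hexz 24.07 tau [0.034 0.396 0.008] sd 0.024 j6eff 0.0 0.0 toolF [ 0.72 -0.81 -3.69] j6 -1.03 t 29.68
29.933 tau 0.302 j6eff -0.316 j6 -1.0572 v -0.120 yaw 138.54 fz 5.6
29.983 tau 0.294 j6eff -0.312 j6 -1.0577 v 0.017 yaw 138.51 fz 5.1
30.033 tau 0.272 j6eff -0.302 j6 -1.0572 v 0.004 yaw 138.54 fz 4.9
30.083 tau 0.288 j6eff -0.278 j6 -1.0571 v -0.000 yaw 138.54 fz 5.7
30.133 tau 0.297 j6eff -0.274 j6 -1.0571 v -0.001 yaw 138.55 fz 4.7
```

```bash

for i in 1 2 3 4; do python3 -m jog '[{"hand":20,"dx":0,"dy":0,"dz":-0.19,"rx":0,"ry":0,"rz":-0.1},{"hand":20,"dx":0,"dy":0,"dz":-0.19,"rx":0,"ry":0,"rz":-0.1},{"hand":20,"dx":0,"dy":0,"dz":-0.19,"rx":0,"ry":0,"rz":-0.1},{"hand":20,"dx":0,"dy":0,"dz":-0.19,"rx":0,"ry":0,"rz":-0.1},{"hand":20,"dx":0,"dy":0,"dz":-0.19,"rx":0,"ry":0,"rz":-0.1}]' ; done
python3 -m jog '[{"hand":20,"dx":0,"dy":0,"dz":-0.19,"rx":0,"ry":0,"rz":-0.1},{"hand":20,"dx":0,"dy":0,"dz":-0.19,"rx":0,"ry":0,"rz":-0.1},{"hand":20,"dx":0,"dy":0,"dz":-0.19,"rx":0,"ry":0,"rz":-0.1},{"hand":20,"dx":0,"dy":0,"dz":0,"rx":0,"ry":0,"rz":0},{"hand":20,"dx":0,"dy":0,"dz":0,"rx":0,"ry":0,"rz":0}]' >/dev/null; sed -i 's/range(6)/range(4)/;s/i<5/i<3/' st.py; python3 st.py
```

```text
clock: 30.6
position: [543.9, 19.0, 95.2]
ee_rot: [0.11, 0.994, 0.0, 0.0]
contact_force: [-0.3, -0.6, 4.3]
gripper_width: 30.4
clock: 31.02
position: [544.1, 19.0, 96.1]
ee_rot: [-0.139, 0.99, 0.0, 0.001]
contact_force: [-1.5, -0.2, 3.0]
gripper_width: 30.7
clock: 31.43
position: [543.9, 19.0, 96.7]
ee_rot: [-0.38, 0.925, -0.0, 0.0]
contact_force: [-0.1, -1.2, 2.2]
gripper_width: 30.4
clock: 31.85
position: [544.2, 19.4, 97.5]
ee_rot: [-0.597, 0.802, -0.0, 0.001]
contact_force: [1.4, 1.2, 0.5]
gripper_width: 30.3
turned 116.5 axis [543.89  19.13  98.12] hexz 27.82 tau [ 0.179 -0.409  0.013] sd 0.013 j6eff 0.025 0.033 toolF [-0.97 -1.25  0.14] j6 1.24 t 32.42
```

```bash

python3 -m jog '[{"hand":20,"dx":0,"dy":0,"dz":0.25,"rx":0,"ry":0,"rz":0.04},{"hand":20,"dx":0,"dy":0,"dz":0.06,"rx":0,"ry":0,"rz":0.03},{"hand":20,"dx":0,"dy":0,"dz":0.04,"rx":0,"ry":0,"rz":0.02},{"hand":20,"dx":0,"dy":0,"dz":0.02,"rx":0,"ry":0,"rz":0.01}]' >/dev/null; python3 st.py
for i in 1 2; do python3 -m jog '[{"hand":20,"dx":0,"dy":0,"dz":0.07,"rx":0,"ry":0,"rz":0.04},{"hand":20,"dx":0,"dy":0,"dz":0.06,"rx":0,"ry":0,"rz":0.03},{"hand":20,"dx":0,"dy":0,"dz":0.04,"rx":0,"ry":0,"rz":0.02},{"hand":20,"dx":0,"dy":0,"dz":0.02,"rx":0,"ry":0,"rz":0.01}]' >/dev/null; python3 st.py; done
```

```text
turned 122.1 axis [543.75  18.9   98.02] hexz 27.72 tau [-0.14  -0.582  0.014] sd 0.012 j6eff -0.039 0.024 toolF [ 0.15 -1.74  0.67] j6 1.14 t 32.90
turned 127.8 axis [543.65  18.95  97.84] hexz 27.54 tau [-0.217 -0.678  0.043] sd 0.032 j6eff -0.036 0.024 toolF [ 0.35 -2.06  0.36] j6 1.04 t 33.38
turned 133.6 axis [543.59  18.98  97.67] hexz 27.37 tau [-0.191 -0.666  0.003] sd 0.028 j6eff -0.035 0.024 toolF [ 0.24 -1.78  1.07] j6 0.94 t 33.87
```

```bash

for i in 1 2 3 4; do python3 -m jog '[{"hand":20,"dx":0,"dy":-0.04,"dz":0.08,"rx":0,"ry":0,"rz":0.04},{"hand":20,"dx":0,"dy":0,"dz":0.06,"rx":0,"ry":0,"rz":0.03},{"hand":20,"dx":0,"dy":0,"dz":0.04,"rx":0,"ry":0,"rz":0.02},{"hand":20,"dx":0,"dy":0,"dz":0.02,"rx":0,"ry":0,"rz":0.01}]' >/dev/null; python3 st.py; done
```

```text
turned 139.3 axis [543.6   18.94  97.47] hexz 27.17 tau [-0.187 -0.662  0.034] sd 0.018 j6eff -0.035 0.024 toolF [ 0.01 -1.81  0.78] j6 0.84 t 34.35
turned 145.0 axis [543.59  18.92  97.27] hexz 26.97 tau [-0.248 -0.575  0.045] sd 0.008 j6eff -0.034 0.024 toolF [ 0.23 -2.2   0.56] j6 0.74 t 34.83
turned 150.8 axis [543.6   18.96  97.09] hexz 26.79 tau [-0.136 -0.479  0.014] sd 0.047 j6eff -0.027 0.022 toolF [-0.53 -1.51  0.36] j6 0.64 t 35.32
turned 156.5 axis [543.63  19.03  96.92] hexz 26.62 tau [ 0.165 -0.274  0.011] sd 0.022 j6eff -0.031 0.024 toolF [-1.26 -0.16 -0.26] j6 0.54 t 35.80
```

```bash
sed -i "s/a\[6\].round(3),sd\[6\].round(3)/np.array(A)[-2:,6].round(3)/" st.py
for i in 1 2 3 4; do python3 -m jog '[{"hand":20,"dx":0,"dy":0,"dz":0.08,"rx":0,"ry":0,"rz":0.04},{"hand":20,"dx":0,"dy":0,"dz":0.06,"rx":0,"ry":0,"rz":0.03},{"hand":20,"dx":0,"dy":0,"dz":0.04,"rx":0,"ry":0,"rz":0.02},{"hand":20,"dx":0,"dy":0,"dz":0.02,"rx":0,"ry":0,"rz":0.01}]' >/dev/null; python3 st.py; done
```

```text
turned 162.2 axis [543.7   18.96  96.79] hexz 26.49 tau [ 0.244 -0.167  0.002] sd 0.015 j6eff [-0.058 -0.023] toolF [-0.94  0.6  -1.62] j6 0.44 t 36.28
turned 167.9 axis [543.8   18.87  96.64] hexz 26.34 tau [ 0.129 -0.139  0.031] sd 0.02 j6eff [-0.061 -0.026] toolF [-0.    0.06 -3.07] j6 0.34 t 36.77
turned 173.7 axis [543.88  18.86  96.49] hexz 26.19 tau [ 0.016 -0.129  0.033] sd 0.029 j6eff [-0.065 -0.03 ] toolF [-0.31 -0.33 -4.3 ] j6 0.24 t 37.25
turned 179.4 axis [543.98  18.88  96.35] hexz 26.05 tau [-0.058 -0.148  0.078] sd 0.023 j6eff [-0.063 -0.032] toolF [-0.49  0.2  -5.24] j6 0.14 t 37.73
```

```bash

for i in 1 2; do python3 -m jog '[{"hand":20,"dx":0,"dy":0,"dz":-0.1,"rx":0,"ry":0,"rz":0.04},{"hand":20,"dx":0,"dy":0,"dz":0,"rx":0,"ry":0,"rz":0.03},{"hand":20,"dx":0,"dy":0,"dz":0,"rx":0,"ry":0,"rz":0.02},{"hand":20,"dx":0,"dy":0,"dz":0,"rx":0,"ry":0,"rz":0.01},{"hand":20,"dx":0,"dy":0,"dz":0,"rx":0,"ry":0,"rz":0}]' >/dev/null; python3 st.py; done
```

```text
turned 185.1 axis [544.01  18.9   96.27] hexz 25.97 tau [-0.234 -0.521  0.05 ] sd 0.044 j6eff [-0.046 -0.044] toolF [-1.25 -1.26 -3.92] j6 0.04 t 38.30
turned 190.9 axis [543.96  18.92  96.16] hexz 25.86 tau [-0.364 -0.993  0.071] sd 0.018 j6eff [-0.083 -0.083] toolF [-2.13 -2.08 -1.4 ] j6 -0.06 t 38.87
```

```bash

for i in 1 2; do python3 -m jog '[{"hand":20,"dx":0.1,"dy":-0.1,"dz":0.04,"rx":0,"ry":0,"rz":0.04},{"hand":20,"dx":0,"dy":0,"dz":0.04,"rx":0,"ry":0,"rz":0.03},{"hand":20,"dx":0,"dy":0,"dz":0.03,"rx":0,"ry":0,"rz":0.02},{"hand":20,"dx":0,"dy":0,"dz":0,"rx":0,"ry":0,"rz":0.01},{"hand":20,"dx":0,"dy":0,"dz":0,"rx":0,"ry":0,"rz":0}]' >/dev/null; python3 st.py; done
```

```text
turned 196.6 axis [543.86  18.87  96.01] hexz 25.71 tau [-0.297 -1.416  0.105] sd 0.035 j6eff [-0.126 -0.126] toolF [-4.01 -1.6   0.85] j6 -0.16 t 39.43
turned 202.3 axis [543.78  18.77  95.87] hexz 25.57 tau [-0.268 -1.697  0.166] sd 0.022 j6eff [-0.169 -0.167] toolF [-4.91 -1.19  2.73] j6 -0.26 t 40.00
```

```bash

python3 -m jog '[{"hand":20,"dx":-0.4,"dy":-0.1,"dz":0.3,"rx":0,"ry":0,"rz":0.04},{"hand":20,"dx":0,"dy":0,"dz":0.06,"rx":0,"ry":0,"rz":0.03},{"hand":20,"dx":0,"dy":0,"dz":0.06,"rx":0,"ry":0,"rz":0.02},{"hand":20,"dx":0,"dy":0,"dz":0,"rx":0,"ry":0,"rz":0.01},{"hand":20,"dx":0,"dy":0,"dz":0,"rx":0,"ry":0,"rz":0}]' >/dev/null; python3 st.py
```

```text
turned 208.1 axis [543.85  18.7   95.65] hexz 25.35 tau [ 0.096 -1.088  0.177] sd 0.03 j6eff [-0.159 -0.157] toolF [-3.55  0.22  0.  ] j6 -0.36 t 40.57
```

```bash

python3 -m jog '[{"hand":20,"dx":-0.3,"dy":0,"dz":0.05,"rx":0,"ry":0,"rz":0.03},{"hand":20,"dx":0,"dy":0,"dz":0.04,"rx":0,"ry":0,"rz":0.015},{"hand":20,"dx":0,"dy":0,"dz":0.01,"rx":0,"ry":0,"rz":0.005},{"hand":20,"dx":0,"dy":0,"dz":0,"rx":0,"ry":0,"rz":0},{"hand":20,"dx":0,"dy":0,"dz":0,"rx":0,"ry":0,"rz":0}]' >/dev/null; python3 st.py
```

```text
turned 210.9 axis [543.92  18.63  95.55] hexz 25.25 tau [ 0.398 -0.426  0.191] sd 0.02 j6eff [-0.197 -0.198] toolF [-1.45  1.71 -2.15] j6 -0.41 t 41.13
```

```bash

python3 -m jog '[{"hand":50,"dx":0,"dy":0,"dz":0,"rx":0,"ry":0,"rz":0},{"hand":50,"dx":0,"dy":0,"dz":0,"rx":0,"ry":0,"rz":0},{"hand":50,"dx":0,"dy":0,"dz":0,"rx":0,"ry":0,"rz":0},{"hand":50,"dx":0,"dy":0,"dz":0,"rx":0,"ry":0,"rz":0},{"hand":50,"dx":0,"dy":0,"dz":0,"rx":0,"ry":0,"rz":0}]'; python3 part.py w13 135.5
```

```text
clock: 41.55
position: [543.8, 18.3, 95.2]
ee_rot: [0.037, 0.999, -0.0, -0.001]
contact_force: [-0.0, -0.7, 0.0]
gripper_width: 49.9
[543.75873448  18.33862095  95.23066973] [2.61197353e-02 7.94705223e-05 1.69619138e-02] 41.55
[280.6893617  326.82269504] [265 313  32  28 705]
barb [[543.77363647  18.48233434 135.5       ]] [[ 4.000e-02  1.300e-01 -4.027e+01]]
```

View pics/w13z.png

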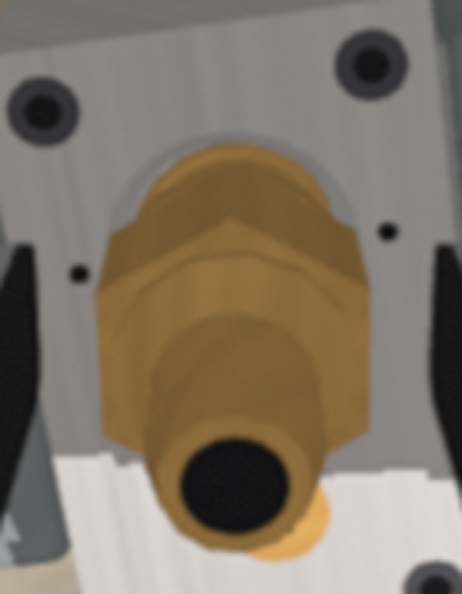

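```bash

python3 -m jog '[{"hand":36,"dx":0,"dy":0.1,"dz":0,"rx":0,"ry":0,"rz":0},{"hand":30,"dx":0,"dy":0,"dz":0,"rx":0,"ry":0,"rz":0},{"hand":20,"dx":0,"dy":0,"dz":0,"rx":0,"ry":0,"rz":0},{"hand":20,"dx":0,"dy":0,"dz":0,"rx":0,"ry":0,"rz":0},{"hand":20,"dx":0,"dy":0,"dz":0,"rx":0,"ry":0,"rz":0}]' >/dev/null; python3 st.py
python3 -m jog '[{"hand":20,"dx":0,"dy":0,"dz":-0.3,"rx":0,"ry":0,"rz":0},{"hand":20,"dx":0,"dy":0,"dz":0,"rx":0,"ry":0,"rz":0},{"hand":20,"dx":0,"dy":0,"dz":0.02,"rx":0,"ry":0,"rz":0.01},{"hand":20,"dx":0,"dy":0,"dz":0.02,"rx":0,"ry":0,"rz":0.01},{"hand":20,"dx":0,"dy":0,"dz":0,"rx":0,"ry":0,"rz":0}]' >/dev/null; python3 q.py; python3 st.py
```

```text
turned 210.9 axis [544.06  18.61  95.76] hexz 25.46 tau [0.048 0.663 0.078] sd 0.011 j6eff [-0.053 -0.053] toolF [ 2.15  0.03 -3.77] j6 -0.41 t 42.17
42.583 tau 0.170 j6eff -0.191 j6 -0.4266 v 0.014 yaw 174.59 fz 3.3
42.633 tau 0.107 j6eff -0.150 j6 -0.4262 v 0.004 yaw 174.61 fz 3.1
42.683 tau 0.093 j6eff -0.136 j6 -0.4262 v 0.001 yaw 174.62 fz 2.9
42.733 tau 0.132 j6eff -0.135 j6 -0.4261 v -0.000 yaw 174.62 fz 3.0
42.783 tau 0.137 j6eff -0.136 j6 -0.4261 v -0.001 yaw 174.61 fz 2.8
turned 212.1 axis [544.15  18.68  95.75] hexz 25.45 tau [0.053 0.797 0.125] sd 0.028 j6eff [-0.135 -0.136] toolF [ 2.57  0.34 -3.76] j6 -0.43 t 42.98
```

```bash

python3 -m jog '[{"hand":60,"dx":0,"dy":0,"dz":0,"rx":0,"ry":0,"rz":0},{"hand":60,"dx":0,"dy":0,"dz":0,"rx":0,"ry":0,"rz":0},{"hand":60,"dx":0,"dy":0,"dz":0,"rx":0,"ry":0,"rz":0},{"hand":60,"dx":0,"dy":0,"dz":0,"rx":0,"ry":0,"rz":0}]' >/dev/null; 
python3 -m jog '[{"hand":60,"dx":0,"dy":0,"dz":-10,"rx":0,"ry":0,"rz":0},{"hand":60,"dx":0,"dy":0,"dz":-25,"rx":0,"ry":0,"rz":0},{"hand":60,"dx":0,"dy":0,"dz":-30,"rx":0,"ry":0,"rz":0},{"hand":60,"dx":0,"dy":0,"dz":-20,"rx":0,"ry":0,"rz":0},{"hand":60,"dx":0,"dy":0,"dz":0,"rx":0,"ry":0,"rz":0}]'
python3 -m jog '[{"hand":60,"dx":0,"dy":0,"dz":0,"rx":0,"ry":0,"rz":0},{"hand":60,"dx":0,"dy":0,"dz":0,"rx":0,"ry":0,"rz":0}]' >/dev/null
python3 -c "
from h import *
snap('wrist','w14')"
```

```text
clock: 43.73
position: [547.5, 19.2, 186.8]
ee_rot: [0.046, 0.999, 0.001, 0.006]
contact_force: [-0.2, -0.3, 0.4]
gripper_width: 60.0
```

View pics/w14.png

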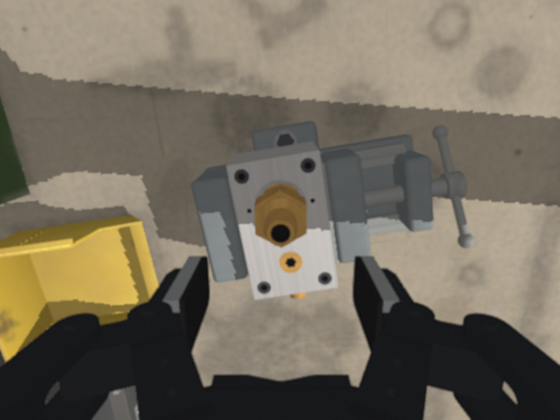

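The tail stands upright in the port at about (280,215), and the open gripper is well clear of it.

```bash
python3 -c "
from bench import arm
print(arm.job_done())"
```

```text
the job is handed in; nothing more can be done
None
```

The hose tail is screwed into the port to about one flat past the washer, but on the first pass I overtightened it and had to back it off. I let go of it, withdrew the gripper upward and handed the job in at about 44 s of the 72 s.

- **First pass:** the wrist joint overshot and sprang back a little after each turn, which hid the torque rise. I went to about 248° of turn with about 0.28–0.38 N m at rest. That is roughly 95° past the washer, well over one flat.
- **Correction:** I backed off to about 117°, where the torque was back under 0.04 N m. Then I turned it in again in small steps that did not overshoot. From the change in axial force and sink rate, the washer took up at about 152–155°.
- **Final position:** I stopped at 212°, which is 57–60° past take-up. A last check after re-gripping read about 0.13 N m at rest, and one flat should give about 0.13–0.16.
- **Disagreement:** the torque read during the second pass, up to 0.20 N m with some side load, would put take-up earlier, at about 130–149°. I relied on the axial force, so the final turn is uncertain by roughly ±10–15°.
- **Last pictures:** the tail stands upright in the port. It did not spring back when I let go at 211°, before a last 1° nudge. I only approached the hose tail, but I took no final picture of the tin, injector and pliers.

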